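# Prove the springs of a tilt-plate mirror mount

### The arm

A 7-joint arm with a two-finger parallel gripper is mounted at the origin on a cart in front of the work surface, level with it; the furniture and walls round the work are solid. World frame = base frame: x ahead of the robot, y to its left, z up, the work surface at z = 0. Lengths are in m, angles in rad, forces in N, time in s.
With the tool pointing down it reaches from about 0.425 to 0.95 m from the base axis. Payload 4.7 kg.
Tool frame: the origin (TCP) lies midway between the tips of the shut fingers; the grasp point (between the pads) lies 19 mm behind it; z points along the fingers, x is the direction in which the jaws open and shut, and the axes are right-handed (so a half turn about z gives the same grasp; the last joint's range is limited). The gripper opens to 87 mm and grips with 3 to 60 N. Pads are 19 mm wide; open, the fingers measure 117 mm over their backs; the gripper's body (75 mm by 190 mm) begins 51 mm behind the grasp point.
Start: joints at [-1.234, 0.469, -0.049, 1.532, 0.024, 1.141, -0.082], TCP at [0.241, 0.63, 0.223] pointing down, gripper open.
Joint ranges: [-2.59, 2.59], [-0.33, 1.99], [-1.39, 1.29], [0.1, 2.45], [-1.04, 4.18], [0.21, 1.99], [-2.66, 2.66]. Speed limits (rad/s): [2.57, 2.57, 3.14, 3.14, 3.14, 3.14, 3.14].

### API

Orientations are given as a rotation vector (axis times angle).
In Python, from plant import ctrl gives the robot as it stands. The module is installed in compiled form; this text tells all that it offers.
- The arm moves only by the tool jog_arm, never from a script. Its argument "moves" is a list of rows, each a list of 7 numbers: the opening, from 0 (shut) to 1 (fully open), then the shift along the tool's x, y, z normalised to -1 to 1, where 1 is 0.025 m, then the turn, a rotation vector about the tool's x, y, z normalised to -1 to 1, where 1 is 4 degrees. In form: [[gripper, dx, dy, dz, rx, ry, rz], ...]. A call has 1 to 10 rows; each row shifts and turns the pose as measured when the row begins, along the tool's axes as they then stand; what a row does not reach is not made up. A row lasts 1/8 s, in which the tool goes at most 62.5 mm and 10.7 degrees, less where a joint would pass 70% of its speed; a pose out of reach is approached as far as the arm can. A call with a number of a shift or a turn outside -1 to 1 is refused whole. A call with a gripper value outside its range is refused whole. The fingers move at their own pace and stop on an object; the grip force is fixed at half the most. Time passes only in rows, so rows that do not move let the fingers close. It gives the time, the measured TCP pose, the force and the opening at its end, in the units of the state.
- ctrl.get_state(): the state, without advancing time (a new reading comes with each control period).
- ctrl.read_camera(name): name is "side" or "top"; returns the picture (384x512x3 uint8, red, green, blue); there is no depth.
- ctrl.camera_model(name): a dict with "fovy" (degrees; the focal length in pixels is half the picture's height over the tangent of half this angle, whatever the lens; pixels are square), "cx", "cy" (the principal point, pixels), "cam_to_world" (4x4, takes a point from camera to world coordinates). Camera axes: x right, y down, z forward; pixel columns grow to the right and rows downward; lengths in m; the calibration is good to about 2 mm. A picture is of the moment at which its call begins. camera_model takes no time and is no camera call.
- ctrl.finish_job(): hands the job in, once; it reports no verdict.
The state is a dict: "time_s": time; "q": joint angles; "qvel": joint speeds; "joint_torque": joint torques, N m; "position": TCP position; "ee_rot": TCP orientation; "ft_force": force on the tool from outside, world axes, zero at the start; "ft_torque": the same for the moment, N m; "grip_width": finger opening in m.
Only numpy, scipy, OpenCV 4.12 (cv2) and the standard library are available. Lean on these libraries where they do the work, as an engineer would, in place of code of your own. Each camera call takes 0.05 s, during which the arm holds its last target.

### The job

Check the two spring corners of the alignment mirror mount on the bench. With the fingertips press the left front corner pad down until its pointer is level with its index tab on the scale post, pause there for a second without going well past it, and let the corner spring fully back; then do the same at the right front corner, and leave both released. Only press: do not grip, lift or shift the mount, and leave its index tabs and the loose parts around it where they are.

Things in the scene. Friction and masses are not known exactly. Their poses are not given: they have to be found in the camera images.
- mount: Mirror mount, 3 kg, loose on the bench: grey 170 x 264 x 12 mm base. Origin: centre of the base's underside; x away from the robot (yaw within 0.45), y left, z up. Over it a 140 x 140 mm plate with round reflector, top at 75 mm, on a pivot ball at the middle of its back edge (55, 0, 70 mm) and a spring under each front corner. Scale posts 24 mm wide, 92 mm high, at x -40, y +-112 mm.
- left_pad (a point): Centre of the top of the left press pad, seen from the robot: a plain round steel boss, 26 mm across and 8 mm high, on the left front corner of the tilt plate. At rest it is at mount frame (-55, +55, 83) mm. Point moves with the plate; press it straight down with closed fingertips.
- right_pad (a point): Centre of the top of the right press pad, seen from the robot: a plain round steel boss, 26 mm across and 8 mm high, on the right front corner of the tilt plate. At rest it is at mount frame (-55, -55, 83) mm. Point moves with the plate; press it straight down with closed fingertips.
- left_pointer (a point): Tip of the left pointer, a dark blade 4 mm thick fixed to the plate's left front corner and sticking out sideways. At rest at mount frame (-55, +115, 70) mm. When the left pad is pressed the pointer goes down 1.5 times as far as the pad.
- right_pointer (a point): Tip of the right pointer, a dark blade 4 mm thick fixed to the plate's right front corner and sticking out sideways. At rest at mount frame (-55, -115, 70) mm. When the right pad is pressed the pointer goes down 1.5 times as far as the pad.
- left_mark (a point): Tip of the left index tab (6 mm thick), the scale mark: a dark steel tab clamped to the outer edge of the left scale post, its tip 2 mm beyond the left pointer's tip and facing it. Set 10 to 30 mm below the pointer's rest height, different each time and on each side; it must stay as set. Axes as the mount's.
- right_mark (a point): Tip of the right index tab (6 mm thick), the scale mark: a dark steel tab clamped to the outer edge of the right scale post, its tip 2 mm beyond the right pointer's tip and facing it. Set 10 to 30 mm below the pointer's rest height, different each time and on each side; it must stay as set. Axes as the mount's.
- left_tilt (a joint): Tilt of the plate's left corner, rad: 0 at rest, grows as the left pad is pressed, stop at 0.29. Hinge line: back pivot to right pad, 98 mm from the left pad and 148 mm from the left pointer tip. Spring return: about 3 N at the pad to start, 6 to 13 N at the mark. Pressing one pad centrally does not move the other corner.
- right_tilt (a joint): Tilt of the plate's right corner, rad: 0 at rest, grows as the right pad is pressed, stop at 0.29. Hinge line: back pivot to left pad, 98 mm from the right pad and 148 mm from the right pointer tip. Spring return: about 3 N at the pad to start, 6 to 13 N at the mark. Pressing one pad centrally does not move the other corner.
- nut_1: Loose steel hexagon nut, 27 mm, 13 mm high, in front of the mount; leave alone. Origin under its centre.
- dark_bolt_3: Loose dark hexagon bolt, 72 mm long, in front of the mount; leave alone. Origin under its centre.
- spanner_22: Loose open spanner, 180 mm long, 9 mm thick, to the right of the mount; leave alone. Origin under its centre.
- drift: Loose round brass drift, a plain bar 122 mm long and 19 mm thick, lying to the left of the mount; leave alone. Origin under its centre.
- feeler: Loose folded feeler gauge, 100 x 27 x 16 mm, black and steel, lying behind the mount; leave alone. Origin under its centre.

How it is judged:
By the outcome, as a careful person would: the job done as asked, in the order asked, and still so for the second after the job is handed in, with the robot touching nothing.
It also fails if it takes over 53 s, if anything falls off the work surface, if the arm or the gripper's body presses on something with over 40 N, if the wrist force passes 120 N, or if a joint passes its speed limit or range.

## Working session

There is one attempt and no reset: what is moved stays moved. The work goes in short steps, Python scripts to look and compute and a tool call to move; the robot and the scene stay as the last step left them, time stands still between calls to the robot, and variables do not carry over. Pictures are saved under pics/ and viewed, and the job is handed in when it is done.

Besides the shell and the picture viewer there is one more tool, called after "Emit:" by a JSON object that holds its "op" and its "data", one argument or row to a line. jog_arm: Moves the arm, as the interface text tells. Its arguments: {"type":"object","properties":{"moves":{"type":"array","items":{"type":"array","items":{"type":"number"}}}},"required":["moves"]}

```bash
mkdir -p pics
python3 - <<'E'
from plant import ctrl
import cv2,numpy as np
for n in("side","top"):
    im=ctrl.read_camera(n); cv2.imwrite(f"pics/{n}0.png",im[:,:,::-1]); 
    m=ctrl.camera_model(n); print(n,m["fovy"],m["cx"],m["cy"]);print(np.round(m["cam_to_world"],3))
s=ctrl.get_state(); print(s)
E
```

```text
side 52.391807754236254 250.85704031073826 193.9122808873957
[[-0.999 -0.029  0.026  0.556]
 [-0.039  0.625 -0.78   0.597]
 [ 0.006 -0.78  -0.625  0.622]
 [ 0.     0.     0.     1.   ]]
top 53.76694470104521 257.70909830688277 184.35237017746834
[[-0.029 -0.998  0.051  0.524]
 [-1.     0.029 -0.009 -0.096]
 [ 0.007 -0.051 -0.999  0.949]
 [ 0.     0.     0.     1.   ]]
{'time_s': 0.1, 'q': array([-1.23389932,  0.4693594 , -0.04860483,  1.53357736,  0.02409394,
        1.14099308, -0.08228239]), 'qvel': array([ 0.00064242, -0.00214381, -0.00039896, -0.00326408, -0.00099146,
       -0.00184037,  0.00180487]), 'joint_torque': array([ 8.82791755e-04, -5.09167600e+01, -8.09213449e-02, -2.36832136e+01,
       -6.14063605e-02,  3.43820744e-02,  5.73574766e-05]), 'position': array([0.2412303 , 0.62984436, 0.22160411]), 'ee_rot': array([ 2.58752613e+00,  1.77983432e+00, -2.22034127e-03]), 'ft_force': array([ 0.40417515, -0.77376243,  0.04627702]), 'ft_torque': array([-0.00455463,  0.01098832,  0.00828596]), 'grip_width': 0.08675139760267506}
```

View pics/side0.png

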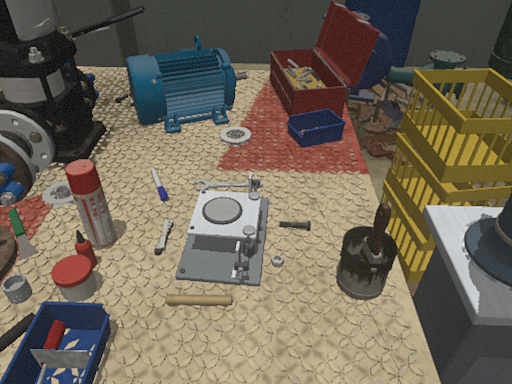

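View pics/top0.png

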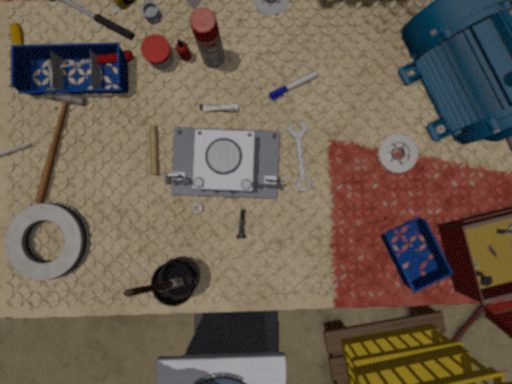

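The mount is seen at about (225,160) in the top view and (225,235) in the side view. I'll zoom in on both.

Run:
```python
import cv2
a=cv2.imread("pics/side0.png")[170:300,160:300]; cv2.imwrite("pics/side0z.png",cv2.resize(a,None,fx=4.5,fy=4.5,interpolation=cv2.INTER_CUBIC))
a=cv2.imread("pics/top0.png")[115:215,150:300]; cv2.imwrite("pics/top0z.png",cv2.resize(a,None,fx=5,fy=5,interpolation=cv2.INTER_CUBIC))
```

```text
(no output)
```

View pics/side0z.png

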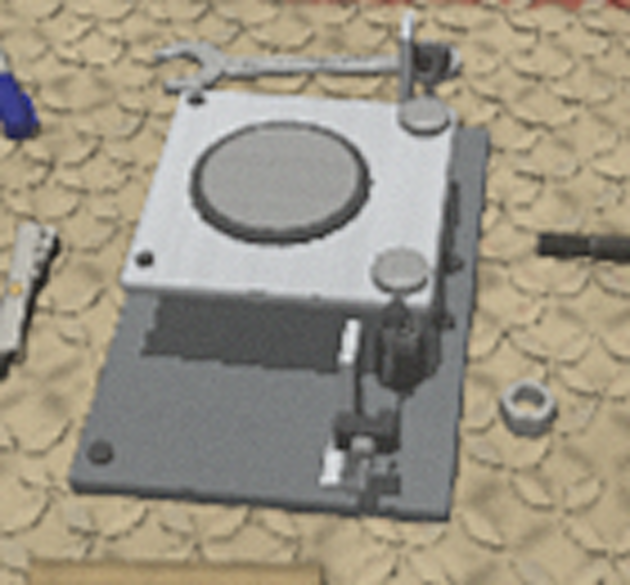

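View pics/top0z.png

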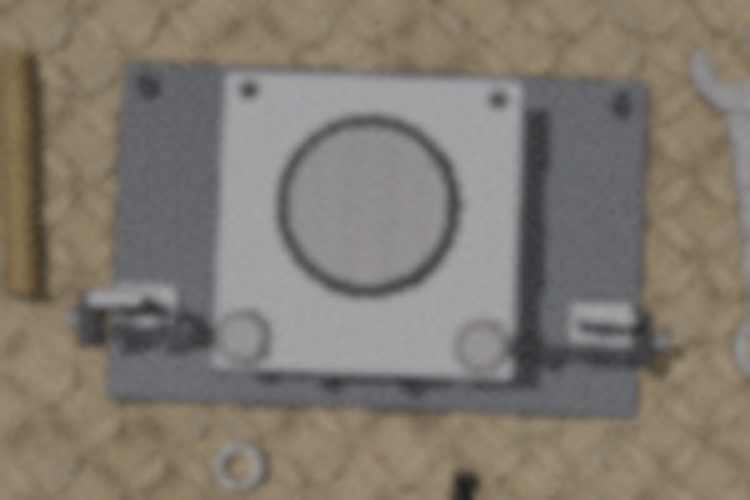

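```bash
cat > h.py <<'E'
import numpy as np
from plant import ctrl
def f(n):
    m=ctrl.camera_model(n); return 192/np.tan(np.radians(m["fovy"]/2)),m["cx"],m["cy"],np.array(m["cam_to_world"])
def ray(n,uv,z):
    F,cx,cy,T=f(n); d=T[:3,:3]@np.array([(uv[0]-cx)/F,(uv[1]-cy)/F,1]); o=T[:3,3]; return (o+d*(z-o[2])/d[2])
def proj(n,P):
    F,cx,cy,T=f(n); p=(np.asarray(P)-T[:3,3])@T[:3,:3]; return np.array([cx+F*p[0]/p[2],cy+F*p[1]/p[2]])
def uz(p,s,ox,oy): return ((p[0]+.5)/s-.5+ox,(p[1]+.5)/s-.5+oy)
def zu(p,s,ox,oy): return ((p[0]-ox+.5)*s-.5,(p[1]-oy+.5)*s-.5)
E
cat > fit.py <<'E'
from h import *
top=[((125,62),(85,132,12)),((650,80),(85,-132,12)),((638,415),(-85,-132,12)),((107,402),(-85,132,12)),
((222,70),(70,70,75)),((523,83),(70,-70,75)),((516,380),(-70,-70,75)),((211,368),(-70,70,75)),((243,337),(-55,55,83)),((483,345),(-55,-55,83))]
side=[((398,270),(-55,55,83)),((426,114),(-55,-55,83)),((72,482),(85,132,12)),((447,512),(-85,132,12)),((489,130),(-85,-132,12)),
((187,92),(70,-70,75)),((457,112),(-70,-70,75)),((122,282),(70,70,75)),((433,306),(-70,70,75))]
def fit(n,L,s,ox,oy):
    W=np.array([ray(n,uz(p,s,ox,oy),m[2]/1e3)[:2] for p,m in L]); M=np.array([m[:2] for p,m in L])/1e3
    a=M-M.mean(0); b=W-W.mean(0); th=np.arctan2((a[:,0]*b[:,1]-a[:,1]*b[:,0]).sum(),(a*b).sum())
    R=np.array([[np.cos(th),-np.sin(th)],[np.sin(th),np.cos(th)]]); t=W.mean(0)-R@M.mean(0)
    return t,th,R,(W-(M@R.T+t))*1e3
for n,L,a in(("top",top,(5,150,115)),("side",side,(4.5,160,170))):
    t,th,R,r=fit(n,L,*a); print(n,t,th,"\n",r.round(1))
    for y in(55,-55): print("pad",y,R@[-.055,y/1e3]+t)
E
python3 fit.py
```

```text
top [ 0.62882395 -0.02594075] -0.0617319023057857 
 [[-0.7 -2. ]
 [-0.8  0.1]
 [ 1.9  0.9]
 [-0.3 -0.5]
 [-0.2  0.9]
 [-1.6  0.9]
 [ 0.  -0.5]
 [ 1.   0.2]
 [ 0.4 -0.1]
 [ 0.3  0. ]]
pad 55 [0.57732181 0.03234759]
pad -55 [ 0.57053561 -0.07744288]
side [ 0.62971357 -0.0218185 ] -0.06307493407081985 
 [[ 1.9  1. ]
 [ 0.   0.7]
 [-2.6 -0.9]
 [ 2.4 -2.4]
 [ 1.9 -0. ]
 [-2.7  1.6]
 [ 0.8  2.5]
 [-1.6 -1.2]
 [ 0.  -1.3]]
pad 55 [0.57828977 0.03653895]
pad -55 [ 0.57135612 -0.0732423 ]
```

```bash
cat > mk.py <<'E'
from h import *
import cv2,sys
tag=sys.argv[1]
P={"top":(np.array([.62882,-.02594]),-.0617),"side":(np.array([.62971,-.02182]),-.0631)}
def m2w(n,m):
    t,th=P[n]; c,s=np.cos(th),np.sin(th); m=np.array(m)/1e3
    return np.array([t[0]+c*m[0]-s*m[1],t[1]+s*m[0]+c*m[1],m[2]])
if __name__=="__main__":
  for n in("side","top"):
    im=np.mean([ctrl.read_camera(n).astype(float) for _ in range(8)],0); np.save(f"{n}_{tag}.npy",im)
    for sd,y in(("L",1),("R",-1)):
        c=proj(n,m2w(n,(-50,112*y,55))).round().astype(int); s=13; w,hh=28,22
        ox,oy=c[0]-w,c[1]-hh
        z=cv2.resize(im[oy:oy+2*hh,ox:ox+2*w,::-1].clip(0,255).astype(np.uint8),None,fx=s,fy=s,interpolation=cv2.INTER_CUBIC)
        z2=z.copy()
        def dot(m,col):
            q=zu(proj(n,m2w(n,m)),s,ox,oy); cv2.circle(z2,(int(q[0]),int(q[1])),3,col,-1)
        dot((-55,115*y,70),(0,0,255))
        for k in(10,15,20,25,30): dot((-55,117*y,70-k),(0,255,0))
        for q in((-40,100*y,92),(-40,124*y,92),(-40,124*y,12),(-40,100*y,12)): dot(q,(255,0,0))
        cv2.imwrite(f"pics/{n}{sd}_{tag}.png",z); cv2.imwrite(f"pics/{n}{sd}o_{tag}.png",z2); print(n,sd,ox,oy)
E
python3 mk.py a
python3 - <<'E'
import cv2,numpy as np
for n in("side","top"):
  a=[cv2.resize(cv2.imread(f"pics/{n}{s}_a.png"),(400,314)) for s in("L","Lo","R","Ro")]
  cv2.imwrite(f"pics/{n}q_a.png",np.vstack([np.hstack(a[:2]),np.hstack(a[2:])])[:600])
E
```

```text
side L 215 238
side R 226 167
top L 148 158
top R 243 161
```

View pics/sideq_a.png

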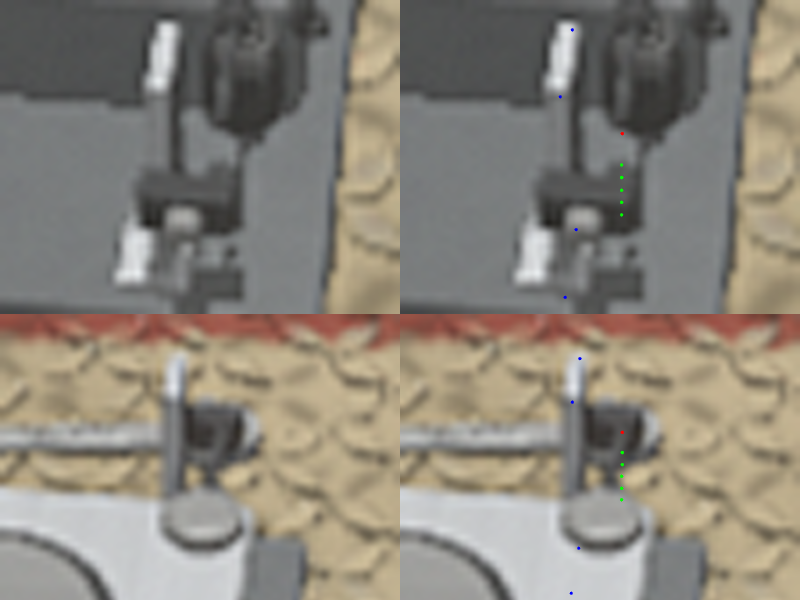

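View pics/topq_a.png

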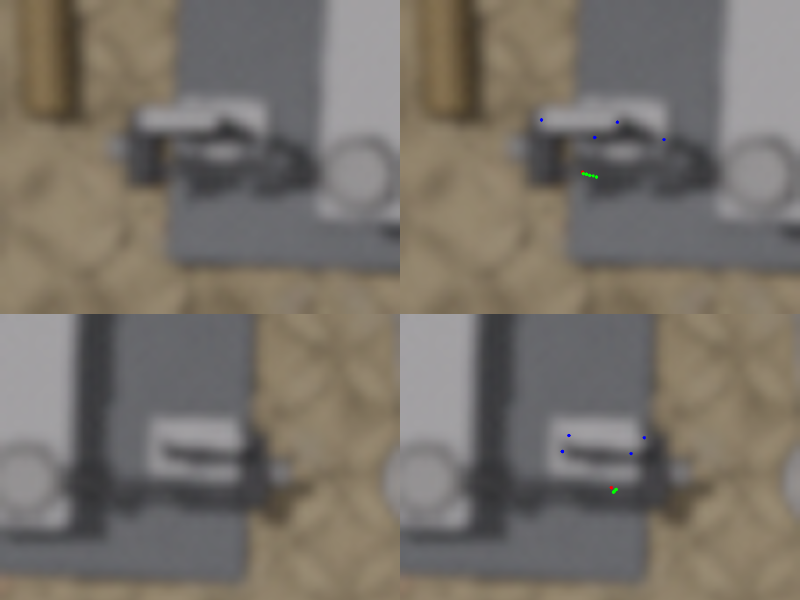

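```bash
cat > z.py <<'E'
import cv2,numpy as np,sys
from h import *
def zoom(im,ox,oy,w,h,s,out,gam=0.5):
    a=(im[oy:oy+h,ox:ox+w,::-1].clip(0,255)/255)**gam*255
    z=cv2.resize(a.astype(np.uint8),None,fx=s,fy=s,interpolation=cv2.INTER_LANCZOS4)
    for i in range(0,w,2): cv2.putText(z,str(ox+i),(int((i+.5)*s)-8,8),0,.28,(0,0,255))
    for i in range(0,h,2): cv2.putText(z,str(oy+i),(0,int((i+.5)*s)+3),0,.28,(0,0,255))
    cv2.imwrite(out,z)
if __name__=="__main__":
    a=np.load("side_a.npy")
    zoom(a,228,236,34,36,16,"pics/sLz.png"); zoom(a,240,166,34,36,16,"pics/sRz.png")
    t=np.load("top_a.npy")
    zoom(t,160,166,40,24,18,"pics/tLz.png"); zoom(t,252,168,40,24,18,"pics/tRz.png")
E
python3 z.py
```

```text
(no output)
```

View pics/sLz.png

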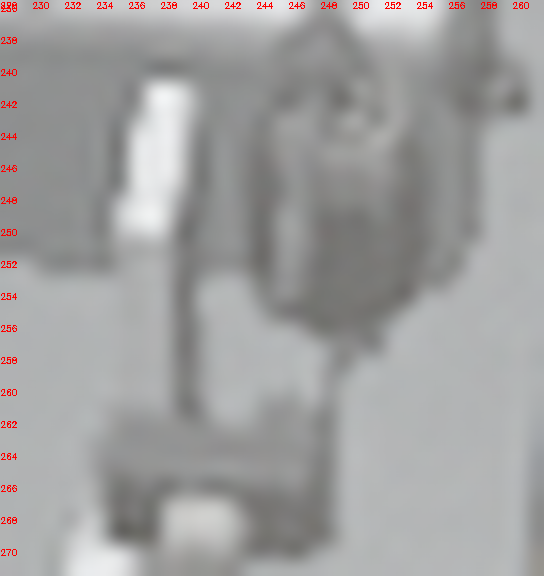

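View pics/sRz.png

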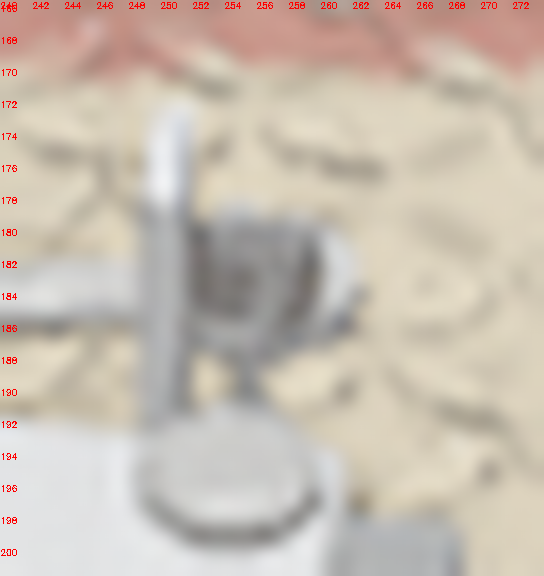

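View pics/tLz.png

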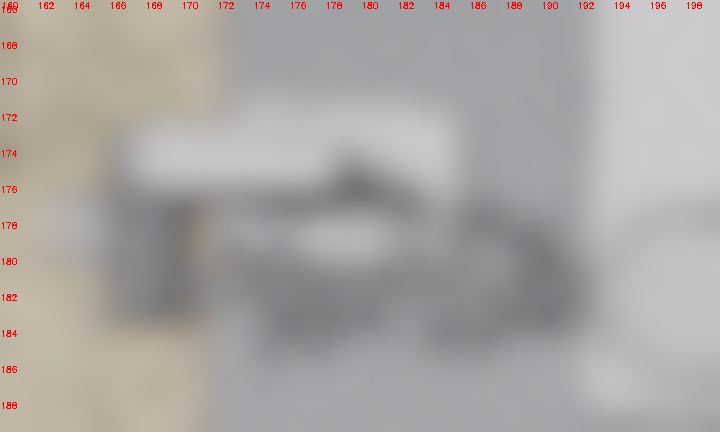

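View pics/tRz.png

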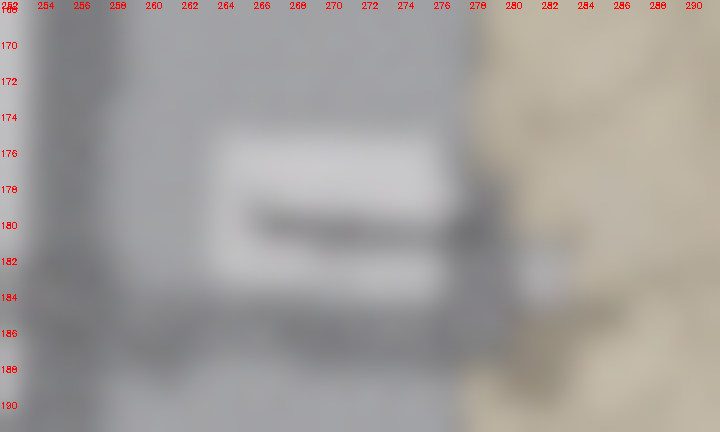

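In the zooms, the left tab is near side-view px (241,265), the right tab near (255,182), and the pointer blades are just inboard of them. Which dark pixels belong to the pointer will be clearer once it moves, so I'll approach now with the gripper shut, on an arc above everything.

Emit:
{"op": "jog_arm", "data": {
  "moves": [
    [0, -0.13, 1, 0, 0, 0, 0.56],
    [0, -0.13, 1, 0, 0, 0, 0.56],
    [0, -0.13, 1, 0, 0, 0, 0.56],
    [0, -0.13, 1, 0, 0, 0, 0.56],
    [0, -0.13, 1, 0, 0, 0, 0.56],
    [0, -0.13, 1, 0, 0, 0, 0.56],
    [0, -0.13, 1, 0, 0, 0, 0.56],
    [0, -0.13, 1, 0, 0, 0, 0.56],
    [0, -0.13, 1, 0, 0, 0, 0.56],
    [0, -0.13, 1, 0, 0, 0, 0.56]
  ]
}}

```text
time_s: 2.15
position: [0.4503, 0.4599, 0.2229]
ee_rot: [2.902, 1.201, 0.002]
ft_force: [0.3, 1.0, -0.2]
grip_width: 0.0015
```

Emit:
{"op": "jog_arm", "data": {
  "moves": [
    [0, -0.13, 1, 0, 0, 0, 0.6],
    [0, -0.13, 1, 0, 0, 0, 0.6],
    [0, -0.13, 1, 0, 0, 0, 0.6],
    [0, -0.13, 1, 0, 0, 0, 0.6],
    [0, -0.13, 1, 0, 0, 0, 0.6],
    [0, -0.13, 1, 0, 0, 0, 0.6],
    [0, -0.13, 1, 0, 0, 0, 0.6],
    [0, -0.13, 1, 0, 0, 0, 0.6],
    [0, -0.13, 1, 0, 0, 0, 0.6],
    [0, -0.13, 1, 0, 0, 0, 0.6]
  ]
}}

```text
time_s: 3.4
position: [0.5672, 0.2191, 0.2233]
ee_rot: [3.097, 0.525, 0.002]
ft_force: [-0.5, 0.6, -0.5]
grip_width: 0.0006
```

```bash
cat > goal.py <<'E'
import sys,numpy as np
from plant import ctrl
from scipy.spatial.transform import Rotation as R
# goal.py x y z yaw : offsets in tool axes, mm, and rotvec deg to reach a straight-down tool with x axis at yaw
x,y,z,yaw=map(float,sys.argv[1:5])
s=ctrl.get_state(); C=R.from_rotvec(s["ee_rot"]); d=C.inv().apply(np.array([x,y,z])-s["position"])
c,n=np.cos(yaw),np.sin(yaw); G=R.from_matrix(np.array([[c,n,0],[n,-c,0],[0,0,-1]]))
print(s["time_s"],"pos",s["position"].round(4),"shift units",(d/.025).round(3),"turn units",((C.inv()*G).as_rotvec(True)/4).round(3),"F",s["ft_force"].round(2))
E
python3 goal.py .5775 .0335 .14 -0.062
```

```text
3.4 pos [0.5672 0.2191 0.2233] shift units [-2.063  7.141  3.334] turn units [ 0.007 -0.022  5.699] F [-0.48  0.59 -0.49]
```

Emit:
{"op": "jog_arm", "data": {
  "moves": [
    [0, -0.27, 0.95, 0.4, 0, 0, 0.85],
    [0, -0.2, 1, 0.4, 0, 0, 0.85],
    [0, -0.15, 1, 0.4, 0, 0, 0.85],
    [0, -0.1, 1, 0.4, 0, 0, 0.85],
    [0, -0.03, 1, 0.4, 0, 0, 0.85],
    [0, 0.02, 1, 0.4, 0, 0, 0.85]
  ]
}}

```text
time_s: 4.15
position: [0.5754, 0.058, 0.159]
ee_rot: [3.141, -0.071, 0.002]
ft_force: [-0.3, -0.9, -0.3]
grip_width: 0.0002
```

```bash
python3 goal.py .5775 .0335 .14 -0.062
```

```text
4.15 pos [0.5754 0.058  0.159 ] shift units [0.127 0.976 0.762] turn units [ 0.003 -0.015  0.24 ] F [-0.28 -0.9  -0.28]
```

Emit:
{"op": "jog_arm", "data": {
  "moves": [
    [0, 0.12, 0.9, 0.5, 0, 0, 0.2],
    [0, 0, 0.05, 0.7, 0, 0, 0],
    [0, 0, 0, 0.5, 0, 0, 0]
  ]
}}

```text
time_s: 4.53
position: [0.5775, 0.03, 0.1139]
ee_rot: [3.139, -0.106, 0.002]
ft_force: [-0.8, 0.9, -0.9]
grip_width: 0.0006
```

```bash
python3 goal.py .5775 .0335 .1 -0.062
cat > shot.py <<'E'
import sys,cv2
from h import *
from z import zoom
tag=sys.argv[1]; k=int(sys.argv[2]) if len(sys.argv)>2 else 2
for n,o in(("side",(200,160,90,110)),("top",(150,120,150,90))):
    im=np.mean([ctrl.read_camera(n).astype(float) for _ in range(k)],0); np.save(f"{n}_{tag}.npy",im)
    ox,oy,w,h=o; zoom(im,ox,oy,w,h,5,f"pics/{n}_{tag}.png",.7)
E
python3 shot.py b
```

```text
4.525 pos [0.5775 0.03   0.1139] shift units [-0.01  -0.142  0.555] turn units [ 0.008 -0.021 -0.082] F [-0.75  0.86 -0.9 ]
```

View pics/side_b.png

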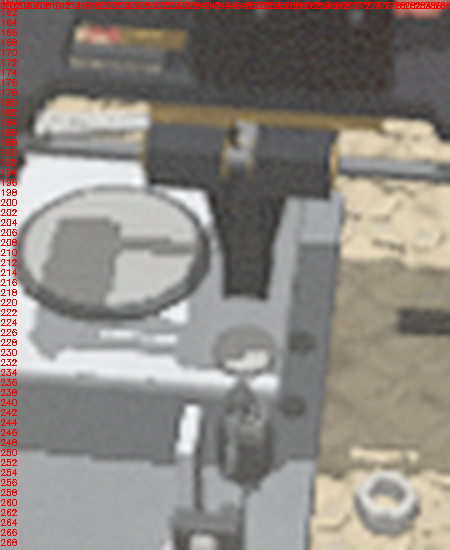

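View pics/top_b.png

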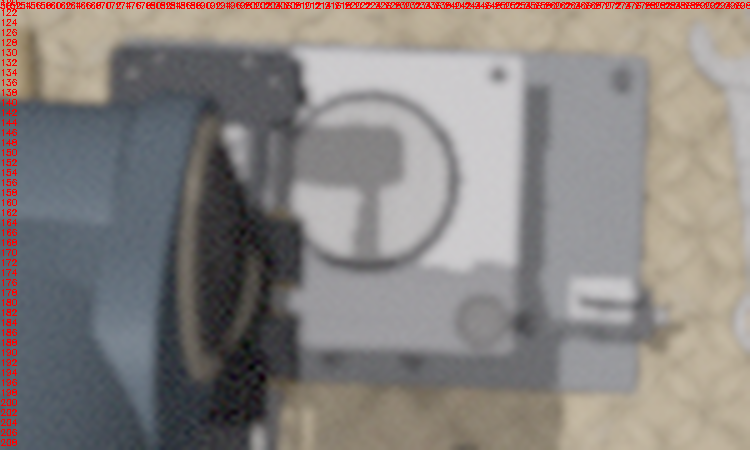

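Side view: the finger tip is at about (249,219), with the pad below it at (249,231) and the left pointer and tab unobstructed. The arm covers the left pad in the top view.

Run:
```python
from h import *
s=ctrl.get_state();p=s["position"];print(p)
for dy in(-.0095,0,.0095): print(proj("side",p+[0,dy,0]).round(2))
for dx in(-.015,.015): print(proj("side",p+[dx,.0095,0]).round(2))
for y in(.0323,.0345,.0365): print("pad",proj("side",[.5775,y,.083]).round(2), proj("side",[.5775,y+.013,.083]).round(2))
a=np.load("side_b.npy").mean(2)
print(a[210:240,[247,249,251]].round().astype(int).tolist())
```

```text
[0.57798418 0.03045873 0.1151413 ]
[249.58 211.93]
[249.38 215.16]
[249.18 218.45]
[256.96 218.69]
[241.4  218.21]
pad [249.53 227.82] [249.25 232.39]
pad [249.48 228.58] [249.21 233.18]
pad [249.44 229.28] [249.16 233.9 ]
[[49, 50, 50], [46, 44, 42], [40, 42, 46], [44, 52, 47], [45, 43, 47], [48, 50, 42], [45, 46, 46], [43, 40, 45], [34, 45, 37], [96, 90, 62], [138, 132, 125], [143, 141, 143], [139, 137, 136], [139, 136, 139], [140, 133, 140], [120, 118, 121], [108, 110, 109], [111, 111, 108], [111, 112, 108], [109, 106, 104], [106, 144, 159], [102, 185, 197], [186, 209, 201], [186, 181, 154], [115, 114, 87], [138, 132, 179], [129, 141, 233], [94, 100, 198], [86, 78, 136], [96, 84, 107]]
```

Emit:
{"op": "jog_arm", "data": {
  "moves": [
    [0, 0, -0.15, 0.5, 0, 0, 0],
    [0, 0, 0, 0.4, 0, 0, 0],
    [0, 0, 0, 0, 0, 0, 0]
  ]
}}

```text
time_s: 5.1
position: [0.579, 0.0364, 0.0919]
ee_rot: [-3.14, 0.1, -0.006]
ft_force: [-0.1, -0.5, -0.1]
grip_width: -0.0
```

```bash
python3 goal.py .578 .034 .083 -0.062
```

```text
5.1 pos [0.579  0.0364 0.0919] shift units [-0.034  0.097  0.357] turn units [-0.007 -0.058 -0.023] F [-0.14 -0.52 -0.07]
```

Emit:
{"op": "jog_arm", "data": {
  "moves": [
    [0, -0.03, 0.08, 0.16, 0, 0, 0],
    [0, 0, 0, 0.12, 0, 0, 0],
    [0, 0, 0, 0, 0, 0, 0]
  ]
}}

```text
time_s: 5.48
position: [0.5783, 0.0341, 0.0847]
ee_rot: [-3.14, 0.1, -0.007]
ft_force: [-0.1, -0.7, -0.2]
grip_width: 0.0002
```

Emit:
{"op": "jog_arm", "data": {
  "moves": [
    [0, 0, 0, 0.08, 0, 0, 0],
    [0, 0, 0, 0, 0, 0, 0]
  ]
}}

```text
time_s: 5.72
position: [0.5786, 0.034, 0.0829]
ee_rot: [-3.139, 0.101, -0.008]
ft_force: [-0.3, 0.6, 0.7]
grip_width: 0.0006
```

Emit:
{"op": "jog_arm", "data": {
  "moves": [
    [0, 0, 0, 0.06, 0, 0, 0],
    [0, 0, 0, 0, 0, 0, 0]
  ]
}}

```text
time_s: 5.98
position: [0.5788, 0.0342, 0.082]
ee_rot: [-3.139, 0.101, -0.009]
ft_force: [-0.3, 0.1, 2.6]
grip_width: 0.0006
```

Emit:
{"op": "jog_arm", "data": {
  "moves": [
    [0, 0, 0, 0.12, 0, 0, 0],
    [0, 0, 0, 0, 0, 0, 0]
  ]
}}

```text
time_s: 6.22
position: [0.5788, 0.0345, 0.0793]
ee_rot: [-3.138, 0.1, -0.009]
ft_force: [-1.0, -0.6, 4.6]
grip_width: 0.0005
```

Contact came at z≈0.083, as expected. The pad is now about 3.5 mm down, so I'll look at how the pointer has moved.

```bash
cat > sv.py <<'E'
import sys,cv2
from h import *
from z import zoom
tag=sys.argv[1]; base=sys.argv[2]; k=4
im=np.mean([ctrl.read_camera("side").astype(float) for _ in range(k)],0); np.save(f"side_{tag}.npy",im)
b=np.load(f"side_{base}.npy")
s=ctrl.get_state(); print(s["time_s"],s["position"].round(4),s["ft_force"].round(1))
zoom(im,232,228,30,44,13,"/tmp/a.png"); d=np.abs(im-b)*2; zoom(d,232,228,30,44,13,"/tmp/b.png",1)
cv2.imwrite(f"pics/sv_{tag}.png",np.hstack([cv2.imread("/tmp/a.png"),cv2.imread("/tmp/b.png")]))
E
python3 sv.py c b
```

```text
6.425 [0.5788 0.0344 0.0794] [-2.   0.3  4.2]
```

View pics/sv_c.png

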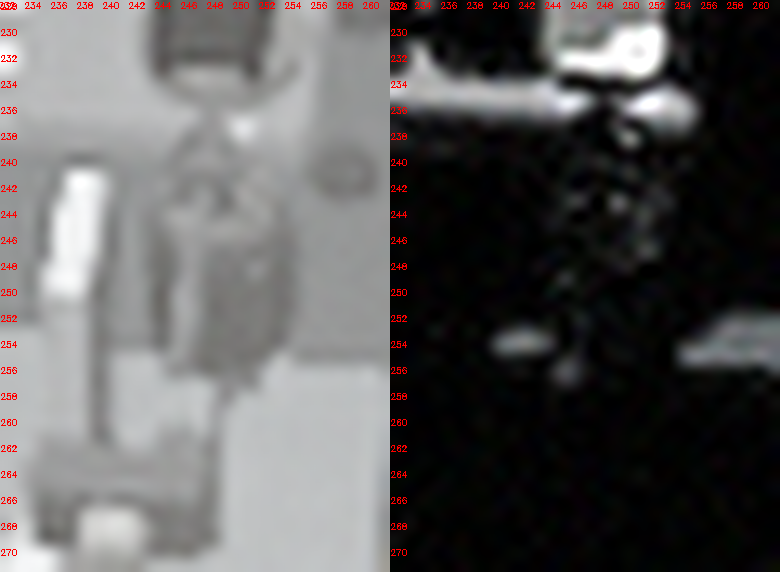

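```bash
python3 - <<'E'
import numpy as np
for t in "abc":
    a=np.load(f"side_{t}.npy").mean(2); print(t); 
    for c in range(243,253): print(c,a[250:270,c].round().astype(int).tolist())
from mk import *
E
python3 - <<'E'
import sys; sys.argv=["x","x"]
sys.path.insert(0,".")
from mk import *
for m in[(-55,115,72),(-55,115,68),(-55,117,63),(-55,117,43),(-55,124,63),(-55,117,57)]: print(m,proj("side",m2w("side",m)).round(2))
E
```

```text
a
243 [65, 67, 65, 92, 113, 126, 130, 128, 127, 129, 131, 125, 106, 87, 85, 91, 68, 60, 79, 76]
244 [50, 47, 48, 61, 75, 94, 121, 130, 129, 129, 118, 99, 90, 86, 85, 89, 70, 54, 55, 52]
245 [87, 82, 81, 80, 78, 66, 111, 133, 130, 131, 116, 90, 86, 85, 87, 89, 73, 57, 59, 56]
246 [99, 92, 86, 80, 72, 55, 98, 128, 133, 131, 114, 95, 93, 90, 86, 92, 78, 61, 58, 58]
247 [70, 69, 61, 60, 55, 51, 66, 116, 135, 132, 129, 102, 82, 84, 76, 72, 63, 57, 54, 55]
248 [52, 53, 52, 54, 54, 53, 53, 88, 101, 96, 99, 84, 74, 77, 74, 72, 72, 71, 70, 69]
249 [55, 55, 56, 57, 55, 54, 59, 75, 75, 98, 116, 117, 118, 121, 121, 121, 122, 121, 121, 116]
250 [54, 55, 57, 56, 57, 52, 58, 73, 103, 128, 131, 132, 132, 134, 137, 135, 134, 133, 134, 134]
251 [59, 60, 57, 58, 55, 52, 67, 72, 112, 132, 128, 128, 130, 132, 132, 132, 131, 130, 131, 130]
252 [59, 60, 56, 56, 51, 67, 106, 120, 127, 128, 127, 127, 128, 129, 129, 129, 130, 131, 129, 130]
b
243 [69, 69, 74, 104, 125, 140, 148, 144, 142, 143, 147, 139, 117, 98, 95, 101, 77, 65, 90, 86]
244 [52, 47, 54, 67, 82, 107, 135, 146, 142, 146, 131, 110, 102, 96, 97, 
[... 1385 characters left out ...]
5, 135, 137, 136, 138, 137, 136, 134]
250 [59, 58, 60, 55, 56, 52, 63, 80, 118, 142, 149, 149, 148, 152, 153, 154, 151, 151, 150, 151]
251 [58, 60, 61, 61, 57, 55, 71, 82, 128, 148, 144, 145, 146, 148, 150, 150, 148, 148, 148, 148]
252 [58, 60, 60, 57, 54, 71, 119, 135, 141, 146, 143, 145, 143, 146, 146, 147, 147, 146, 146, 146]
(-55, 115, 72) [245.67 255.57]
(-55, 115, 68) [245.67 257.01]
(-55, 117, 63) [245.56 259.6 ]
(-55, 117, 43) [245.59 266.61]
(-55, 124, 63) [245.14 262.4 ]
(-55, 117, 57) [245.57 261.72]Traceback (most recent call last):
  File "<stdin>", line 5, in <module>
  File "mk.py", line 3, in <module>
    tag=sys.argv[1]
        ~~~~~~~~^^^
IndexError: list index out of range
```

Using the post top as a local reference, the left mark is about 16 mm below the pointer's rest height, or about 11 mm of pad travel. I'll go partway and look again.

Emit:
{"op": "jog_arm", "data": {
  "moves": [
    [0, 0, 0, 0.1, 0, 0, 0],
    [0, 0, 0, 0.1, 0, 0, 0],
    [0, 0, 0, 0, 0, 0, 0]
  ]
}}

```text
time_s: 6.8
position: [0.5788, 0.0349, 0.0749]
ee_rot: [-3.137, 0.1, -0.009]
ft_force: [-1.2, 1.0, 6.9]
grip_width: 0.0005
```

```bash
sed -i 's/^tag=sys.argv\[1\]/tag=sys.argv[-1]/' mk.py
cat >> sv.py <<'E'
a=im.mean(2)
for c in range(243,249): print(c,a[250:266,c].round().astype(int).tolist())
E
python3 sv.py d b
```

```text
7.0 [0.5788 0.0349 0.075 ] [-1.5  0.2  6.4]
243 [69, 67, 71, 76, 74, 129, 153, 150, 146, 147, 148, 142, 119, 96, 95, 101]
244 [48, 47, 47, 52, 56, 103, 123, 117, 114, 136, 133, 112, 101, 95, 97, 101]
245 [63, 74, 93, 92, 88, 94, 97, 97, 81, 127, 132, 102, 94, 94, 97, 99]
246 [97, 99, 106, 110, 104, 92, 84, 94, 100, 134, 132, 102, 103, 100, 98, 103]
247 [78, 76, 72, 77, 74, 64, 63, 119, 143, 147, 145, 115, 94, 93, 85, 78]
248 [56, 53, 51, 55, 58, 52, 54, 100, 116, 111, 108, 96, 79, 83, 81, 78]
```

View pics/sv_d.png

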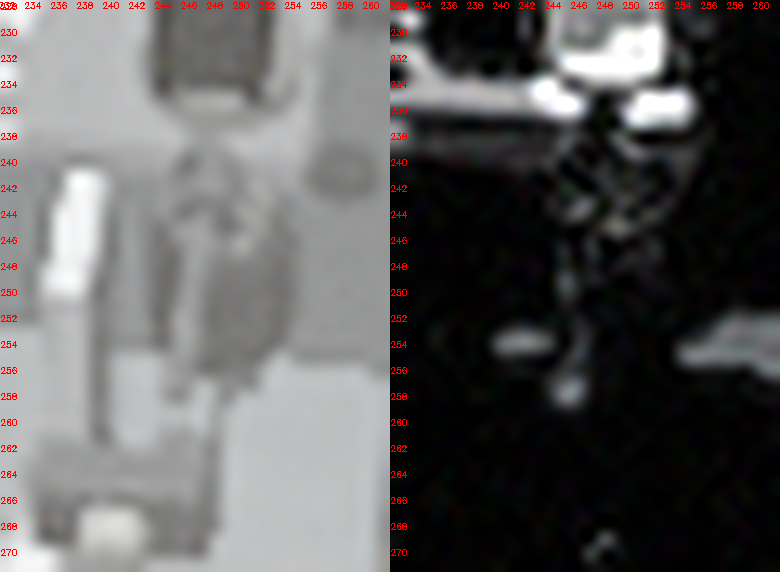

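The pointer tip now shows clearly at (245,258.7), with the tab's inner top edge at 260.3. That 1.6 px gap puts the pointer about 7 mm above level. I'll take a smaller step.

Emit:
{"op": "jog_arm", "data": {
  "moves": [
    [0, 0.02, 0.03, 0.09, 0, 0, 0],
    [0, 0, 0, 0, 0, 0, 0]
  ]
}}

```text
time_s: 7.25
position: [0.5788, 0.0349, 0.0733]
ee_rot: [-3.136, 0.1, -0.007]
ft_force: [-1.9, 1.0, 6.5]
grip_width: 0.0005
```

```bash
python3 sv.py e b
```

```text
7.45 [0.5788 0.0348 0.0734] [-1.4  0.4  6.4]
243 [68, 67, 71, 76, 76, 117, 147, 150, 146, 148, 150, 143, 117, 97, 95, 102]
244 [48, 48, 49, 52, 50, 74, 110, 120, 110, 127, 128, 114, 100, 95, 95, 100]
245 [59, 70, 73, 94, 95, 88, 94, 95, 82, 89, 112, 102, 97, 94, 96, 101]
246 [92, 96, 100, 114, 113, 98, 94, 95, 105, 108, 112, 106, 105, 100, 99, 101]
247 [80, 76, 76, 76, 76, 68, 68, 83, 129, 144, 141, 115, 93, 93, 83, 79]
248 [59, 54, 51, 50, 53, 53, 53, 79, 108, 112, 110, 94, 82, 85, 82, 79]
```

View pics/sv_e.png

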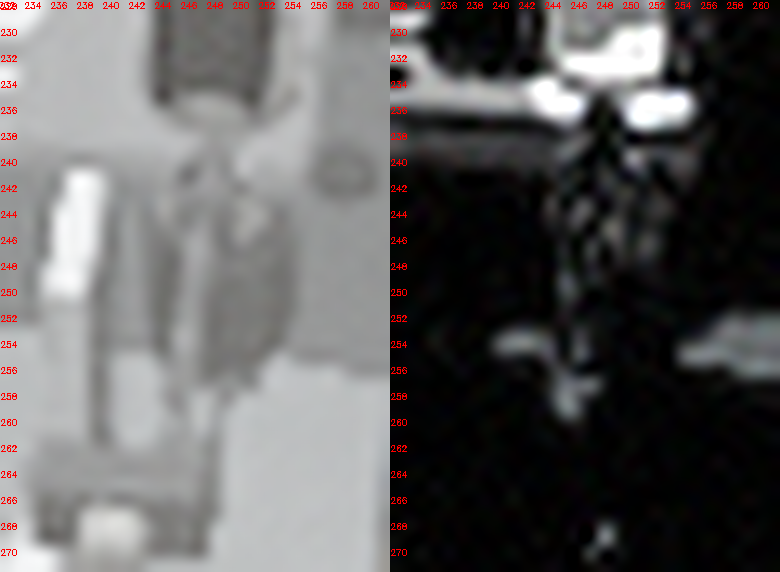

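The gap is nearly closed at about 0.5 px, so roughly 4 mm of pointer, or 2.5 mm of pad, remains. One more step down, then hold.

Emit:
{"op": "jog_arm", "data": {
  "moves": [
    [0, 0.02, 0.02, 0.11, 0, 0, 0],
    [0, 0, 0, 0, 0, 0, 0]
  ]
}}

```text
time_s: 7.7
position: [0.5788, 0.0351, 0.0714]
ee_rot: [-3.135, 0.099, -0.005]
ft_force: [-2.2, 0.5, 7.6]
grip_width: 0.0006
```

```bash
python3 sv.py f b
```

```text
7.9 [0.5788 0.035  0.0716] [-2.3  0.2  7.1]
243 [68, 69, 71, 77, 79, 84, 132, 152, 148, 150, 149, 144, 118, 97, 96, 102]
244 [47, 50, 51, 47, 58, 61, 118, 129, 120, 110, 116, 112, 99, 96, 98, 99]
245 [51, 66, 70, 90, 93, 85, 102, 103, 100, 76, 82, 96, 96, 97, 96, 98]
246 [91, 96, 101, 107, 112, 100, 102, 95, 94, 102, 105, 102, 105, 99, 98, 102]
247 [84, 79, 76, 72, 75, 72, 74, 80, 122, 144, 144, 114, 91, 92, 82, 78]
248 [62, 55, 56, 52, 52, 52, 55, 78, 105, 112, 112, 95, 84, 85, 81, 76]
```

View pics/sv_f.png

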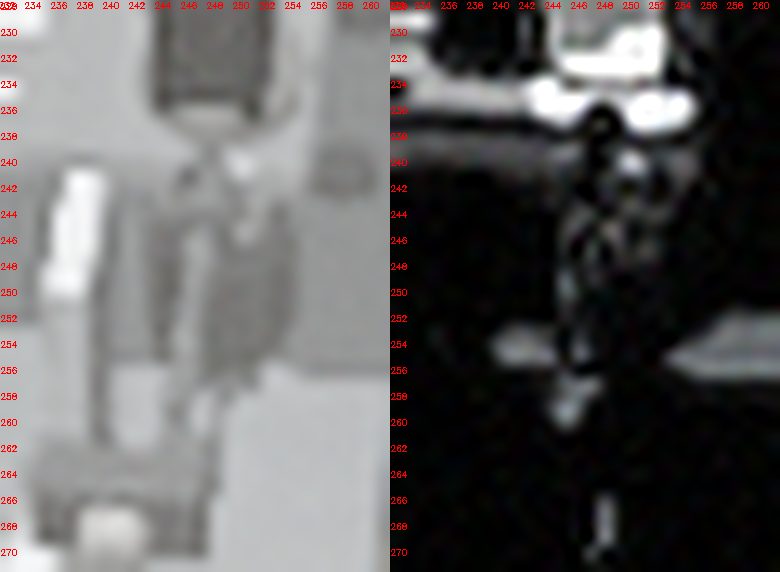

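The gap has closed and only the dark end face is visible, at rows 259–260. That leaves about 1–2.5 mm of pointer to go, so I'll add about 1.2 mm of pad.

Emit:
{"op": "jog_arm", "data": {
  "moves": [
    [0, 0.01, 0.02, 0.07, 0, 0, 0],
    [0, 0, 0, 0, 0, 0, 0]
  ]
}}

```text
time_s: 8.15
position: [0.5789, 0.0351, 0.0708]
ee_rot: [-3.133, 0.099, -0.004]
ft_force: [-1.2, -0.2, 8.4]
grip_width: 0.0005
```

```bash
python3 sv.py g b
```

```text
8.35 [0.5789 0.0351 0.0709] [-3.3  0.2  8. ]
243 [68, 67, 71, 75, 80, 83, 132, 153, 148, 148, 153, 140, 118, 98, 96, 102]
244 [49, 48, 49, 54, 55, 62, 116, 130, 120, 114, 111, 109, 102, 95, 94, 101]
245 [52, 62, 70, 89, 91, 82, 101, 101, 93, 87, 73, 84, 98, 94, 95, 101]
246 [91, 94, 98, 105, 113, 107, 103, 94, 95, 108, 92, 89, 105, 101, 97, 103]
247 [88, 78, 76, 73, 77, 76, 75, 84, 122, 144, 140, 112, 96, 91, 85, 77]
248 [63, 58, 56, 53, 53, 52, 57, 78, 106, 112, 110, 94, 82, 83, 81, 78]
```

View pics/sv_g.png

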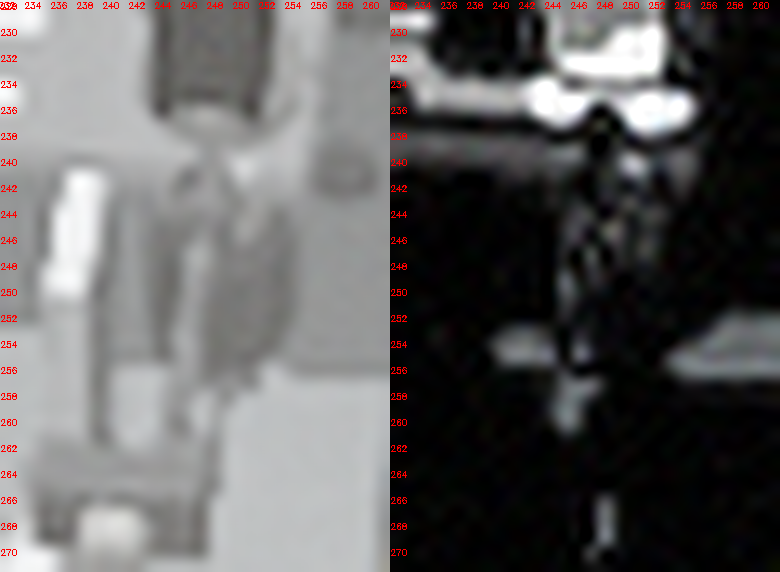

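The pointer's end face is now centred on the tab edge at row ≈260.05, which is level. I'll hold for over a second.

Emit:
{"op": "jog_arm", "data": {
  "moves": [
    [0, 0, 0, 0.015, 0, 0, 0],
    [0, 0, 0, 0.01, 0, 0, 0],
    [0, 0, 0, 0.01, 0, 0, 0],
    [0, 0, 0, 0.01, 0, 0, 0],
    [0, 0, 0, 0.01, 0, 0, 0]
  ]
}}

```text
time_s: 8.98
position: [0.5789, 0.0352, 0.072]
ee_rot: [-3.132, 0.099, -0.004]
ft_force: [-3.2, 0.4, 7.1]
grip_width: 0.0004
```

```bash
python3 sv.py h b
```

```text
9.175 [0.5789 0.0352 0.072 ] [-3.7  0.7  8.2]
243 [68, 68, 70, 76, 81, 81, 131, 151, 147, 149, 150, 142, 119, 96, 96, 101]
244 [51, 51, 48, 53, 56, 66, 119, 130, 122, 117, 120, 112, 102, 96, 97, 101]
245 [53, 66, 72, 91, 93, 88, 103, 101, 98, 79, 97, 105, 95, 94, 94, 99]
246 [93, 97, 100, 106, 111, 100, 99, 92, 93, 98, 110, 107, 102, 99, 97, 102]
247 [84, 78, 77, 73, 77, 72, 74, 79, 121, 143, 146, 115, 93, 93, 85, 79]
248 [61, 56, 52, 53, 52, 54, 56, 78, 107, 112, 110, 95, 79, 84, 82, 77]
```

Emit:
{"op": "jog_arm", "data": {
  "moves": [
    [0, 0, 0, 0.01, 0, 0, 0],
    [0, 0, 0, 0.01, 0, 0, 0],
    [0, 0, 0, 0.01, 0, 0, 0],
    [0, 0, 0, 0.01, 0, 0, 0],
    [0, 0, 0, 0.01, 0, 0, 0],
    [0, 0, 0, 0.01, 0, 0, 0]
  ]
}}

```text
time_s: 9.93
position: [0.5789, 0.0351, 0.0731]
ee_rot: [-3.131, 0.1, -0.004]
ft_force: [-2.9, 0.2, 6.6]
grip_width: 0.0005
```

The hold crept upward, since each row restarts from the measured pose. I'll go back down and hold with camera calls, which keep the last target.

Emit:
{"op": "jog_arm", "data": {
  "moves": [
    [0, 0, 0, 0.1, 0, 0, 0],
    [0, 0, 0, 0.05, 0, 0, 0]
  ]
}}

```text
time_s: 10.18
position: [0.5789, 0.0352, 0.0704]
ee_rot: [-3.13, 0.1, -0.004]
ft_force: [-2.0, -0.2, 7.9]
grip_width: 0.0005
```

```bash
python3 sv.py i b
```

```text
10.375 [0.5789 0.0352 0.0705] [-2.1  0.1  7.5]
243 [70, 69, 71, 76, 81, 83, 132, 152, 146, 148, 151, 144, 118, 96, 98, 102]
244 [48, 48, 49, 52, 57, 60, 118, 128, 117, 117, 111, 109, 103, 94, 95, 100]
245 [53, 58, 72, 72, 86, 87, 99, 102, 93, 96, 79, 84, 97, 96, 97, 102]
246 [92, 94, 100, 99, 110, 111, 104, 98, 93, 110, 94, 90, 105, 98, 96, 102]
247 [88, 80, 77, 74, 78, 77, 74, 86, 122, 147, 142, 111, 94, 92, 86, 75]
248 [63, 56, 56, 52, 53, 52, 56, 76, 105, 112, 109, 94, 82, 84, 80, 78]
```

The end face now starts at row ~259.7, which matches level. Holding with camera frames for about 1.2 s.

```bash
python3 - <<'E'
from plant import ctrl
for i in range(22):
    ctrl.read_camera("side")
    if i%5==0: s=ctrl.get_state(); print(s["time_s"],s["position"].round(4),s["ft_force"].round(1))
E
python3 sv.py j b
```

```text
10.425 [0.5789 0.0352 0.0705] [-2.3 -0.2  8.2]
10.675 [0.5789 0.0352 0.0705] [-3.1 -1.3  8.4]
10.925 [0.5789 0.0352 0.0705] [-3.2  0.1  7.8]
11.175 [0.5789 0.0352 0.0705] [-3.9 -0.3  9. ]
11.425 [0.5789 0.0352 0.0705] [-1.8  0.3  7.6]
11.675 [0.5789 0.0352 0.0705] [-2.1  0.7  8.8]
243 [70, 66, 69, 75, 80, 82, 133, 153, 149, 148, 150, 143, 118, 97, 96, 102]
244 [48, 45, 51, 52, 54, 59, 117, 130, 116, 116, 112, 109, 100, 95, 96, 100]
245 [52, 60, 69, 71, 83, 82, 101, 102, 92, 93, 78, 86, 98, 96, 96, 100]
246 [88, 94, 101, 102, 108, 110, 105, 96, 94, 108, 94, 89, 105, 100, 95, 102]
247 [86, 77, 77, 75, 77, 78, 77, 85, 123, 146, 140, 113, 94, 89, 83, 76]
248 [63, 57, 54, 53, 48, 50, 55, 78, 108, 112, 111, 96, 80, 82, 82, 76]
```

Emit:
{"op": "jog_arm", "data": {
  "moves": [
    [0, 0, 0, -0.3, 0, 0, 0],
    [0, 0, 0, -0.5, 0, 0, 0],
    [0, 0, 0, -0.7, 0, 0, 0],
    [0, 0, 0, -0.7, 0, 0, 0]
  ]
}}

```text
time_s: 12.18
position: [0.5784, 0.034, 0.1268]
ee_rot: [-3.131, 0.101, -0.002]
ft_force: [1.2, -0.0, 0.4]
grip_width: 0.0004
```

```bash
python3 goal.py .5713 -.076 .12 -.062; python3 sv.py k b
```

```text
12.175 pos [0.5784 0.034  0.1268] shift units [2.000e-03 4.411e+00 2.310e-01] turn units [-0.126 -0.011 -0.037] F [ 1.2  -0.01  0.4 ]
12.375 [0.5785 0.0342 0.1261] [0.5 1.2 0.2]
243 [73, 69, 69, 101, 127, 140, 147, 144, 144, 143, 146, 142, 118, 95, 94, 101]
244 [52, 52, 50, 65, 83, 106, 137, 145, 144, 145, 131, 110, 99, 95, 96, 100]
245 [95, 89, 89, 89, 85, 75, 125, 148, 146, 146, 126, 101, 96, 94, 97, 99]
246 [113, 100, 92, 86, 78, 60, 109, 144, 148, 145, 128, 105, 102, 100, 96, 104]
247 [76, 74, 68, 62, 60, 56, 72, 133, 152, 149, 143, 115, 92, 91, 86, 78]
248 [53, 55, 58, 57, 57, 55, 57, 97, 112, 108, 108, 94, 81, 85, 84, 76]
```

View pics/sv_k.png

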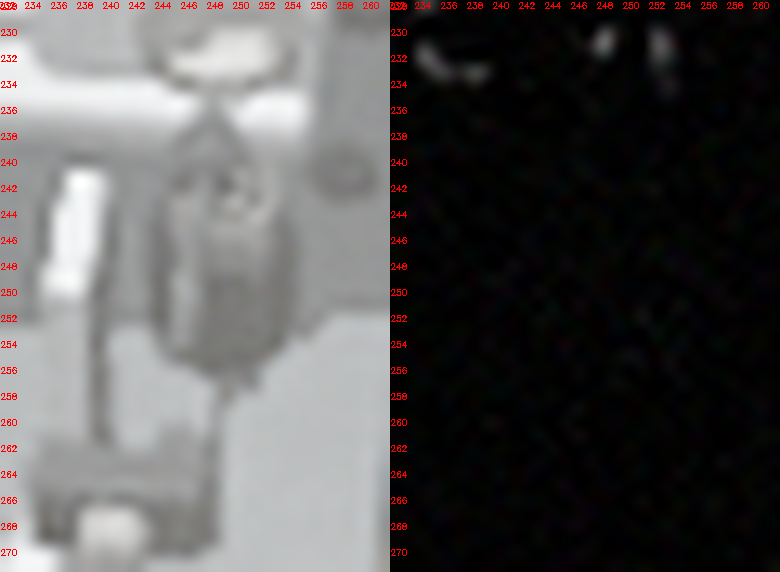

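The left corner has fully returned; the difference image is blank around the pointer, tab and post. Next I'll measure the right tab from the unobstructed rest image.

Run:
```python
import sys; sys.argv=["x","x"]
from mk import *
from z import zoom
a=np.load("side_a.npy"); zoom(a,246,170,20,26,22,"pics/sRz2.png",.45)
g=a.mean(2)
print("cols 248-262")
for r in range(170,194): print(r,g[r,248:263].round().astype(int).tolist())
for m in[(-40,-100,92),(-40,-124,92),(-55,-115,72),(-55,-117,73),(-55,-117,67),(-55,-117,43),(-55,-121,73),(-55,-131,73),(-55,-55,83),(-57,-75,72),(-30,-131,73),(-60,-131,73),(-40,100,92),(-40,124,92)]: print(m,proj("side",m2w("side",m)).round(2))
```

```text
cols 248-262
170 [128, 127, 99, 105, 133, 156, 150, 144, 143, 139, 128, 118, 123, 126, 123]
171 [158, 163, 145, 136, 108, 100, 120, 151, 153, 137, 133, 140, 152, 156, 154]
172 [167, 176, 186, 194, 165, 141, 145, 162, 161, 159, 161, 160, 163, 166, 169]
173 [166, 181, 199, 191, 180, 169, 162, 169, 158, 166, 177, 175, 172, 162, 170]
174 [164, 194, 210, 172, 167, 138, 143, 168, 139, 149, 173, 181, 178, 167, 161]
175 [139, 193, 214, 151, 130, 104, 142, 175, 160, 129, 119, 132, 132, 151, 147]
176 [124, 186, 216, 140, 128, 146, 164, 175, 174, 152, 136, 138, 104, 101, 102]
177 [150, 197, 223, 139, 141, 176, 175, 174, 173, 171, 168, 166, 151, 141, 131]
178 [124, 156, 183, 116, 143, 166, 169, 171, 175, 162, 158, 161, 158, 159, 156]
179 [113, 109, 131, 89, 108, 128, 132, 131, 136, 126, 143, 139, 125, 140, 154]
180 [139, 115, 126, 83, 54, 88, 93, 86, 89, 92, 104, 104, 138, 146, 159]
181 [145, 120, 128, 89, 52, 75, 83, 88, 86, 88, 89, 72, 154, 175, 173]
182 [147, 119, 127, 90, 50, 62, 69, 73, 83, 78, 72, 51, 137, 184, 174]
183 [147, 121, 128, 89, 49, 57, 57, 57, 81, 82, 61, 54, 137, 177, 160]
184
[... 498 characters left out ...]
7, 152, 103, 139]
191 [139, 122, 106, 88, 122, 153, 132, 113, 116, 136, 150, 142, 139, 137, 158]
192 [136, 116, 129, 141, 149, 166, 162, 154, 155, 146, 142, 146, 157, 165, 170]
193 [169, 150, 156, 165, 167, 164, 162, 163, 165, 163, 154, 156, 161, 166, 170]
(-40, -100, 92) [249.66 178.91]
(-40, -124, 92) [250.73 172.82]
(-55, -115, 72) [256.67 182.41]
(-55, -117, 73) [256.75 181.56]
(-55, -117, 67) [256.71 183.6 ]
(-55, -117, 43) [256.56 191.6 ]
(-55, -121, 73) [256.91 180.55]
(-55, -131, 73) [257.28 178.04]
(-55, -55, 83) [254.29 194.73]
(-57, -75, 72) [255.96 193.07]
(-30, -131, 73) [246.8  177.35]
(-60, -131, 73) [259.39 178.17]
(-40, 100, 92) [238.62 241.76]
(-40, 124, 92) [236.97 251.14]
```

View pics/sRz2.png

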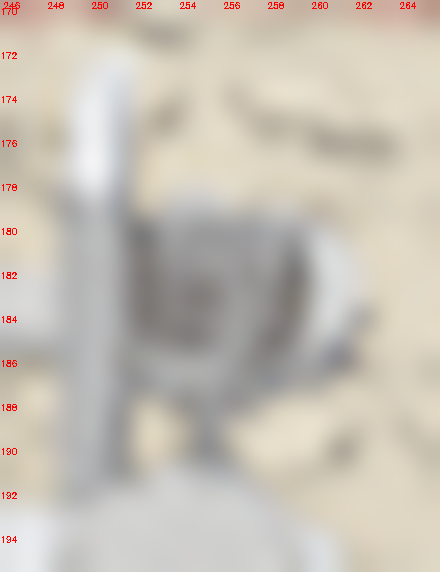

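```bash
cat > edges.py <<'E'
from h import *
import cv2
from scipy.ndimage import map_coordinates
im=np.load("side_a.npy").mean(2)
def edge(p,q,half=3.5,n=40,show=False):
    p=np.array(p,float);q=np.array(q,float);t=(q-p)/np.linalg.norm(q-p);nrm=np.array([-t[1],t[0]])
    s=np.arange(-half,half+.01,.25);pts=[]
    for f in np.linspace(.08,.92,n):
        c=p+f*(q-p); xy=c[:,None]+nrm[:,None]*s
        v=map_coordinates(im,[xy[1],xy[0]],order=3); g=np.abs(np.gradient(v)); k=g[1:-1].argmax()+1
        w=g[k-1:k+2]; pts.append(c+nrm*(s[k-1:k+2]@w/w.sum()))
    pts=np.array(pts,np.float32)
    for _ in range(3):
        vx,vy,x0,y0=cv2.fitLine(pts,cv2.DIST_HUBER,0,.01,.01).ravel(); r=np.abs((pts-[x0,y0])@[-vy,vx]); pts=pts[r<max(.35,np.median(r)*2)]
    return (x0,y0,vx,vy,len(pts),r.mean())
def inter(a,b):
    A=np.array([[a[2],-b[2]],[a[3],-b[3]]]); k=np.linalg.solve(A,[b[0]-a[0],b[1]-a[1]]); return np.array([a[0]+k[0]*a[2],a[1]+k[0]*a[3]])
z=lambda p:uz(p,4.5,160,170)
E={"pl_right":((187,92),(395,101)),"pl_back":((187,92),(122,282)),"pl_front":((457,125),(437,290)),"pl_left":((135,285),(370,302)),
"ba_left":((72,482),(300,500)),"ba_back":((72,482),(115,310)),"ba_front":((488,150),(450,500)),}
L={k:edge(z(a),z(b)) for k,(a,b) in E.items()}
for k,v in L.items(): print(k,v[4],round(float(v[5]),2))
C={n:inter(L[a],L[b]) for n,a,b in(("plBR","pl_right","pl_back"),("plFR","pl_right","pl_front"),("plBL","pl_left","pl_back"),("plFL","pl_left","pl_front"),("baBL","ba_left","ba_back"),("baFL","ba_left","ba_front"))}
for k,v in C.items(): print(k,v.round(2))
g=im
print("left edge plate profile col 205",g[228:244,205].round().tolist(),"base left col 200",g[272:286,200].round().tolist())
print("pad L col 249",g[222:240,249].round().tolist()); print("pad R col 254",g[187:204,254].round().tolist())
E
python3 edges.py
```

```text
pl_right 31 0.12
pl_back 36 0.1
pl_front 40 0.15
pl_left 34 0.04
ba_left 31 0.12
ba_back 29 0.13
ba_front 27 0.13
plBR [200.28 189.3 ]
plFR [260.67 193.03]
plBL [186.06 232.44]
plFL [255.37 237.45]
baBL [173.29 278.7 ]
baFL [259.88 286.18]
left edge plate profile col 205 [200.0, 199.0, 199.0, 199.0, 204.0, 194.0, 150.0, 112.0, 92.0, 79.0, 82.0, 83.0, 83.0, 81.0, 83.0, 82.0] base left col 200 [124.0, 124.0, 124.0, 126.0, 126.0, 127.0, 102.0, 78.0, 68.0, 116.0, 156.0, 162.0, 162.0, 161.0]
pad L col 249 [200.0, 202.0, 191.0, 165.0, 158.0, 162.0, 163.0, 162.0, 160.0, 170.0, 185.0, 160.0, 105.0, 118.0, 129.0, 92.0, 72.0, 76.0]
pad R col 254 [97.0, 79.0, 100.0, 96.0, 132.0, 162.0, 162.0, 161.0, 161.0, 168.0, 194.0, 150.0, 81.0, 143.0, 197.0, 208.0, 204.0]
```

```bash
cat > pnp.py <<'E'
from edges import *
F,cx,cy,T=f("side"); K=np.array([[F,0,cx],[0,F,cy],[0,0,1]])
O={"plBR":(70,-70,75),"plFR":(-70,-70,75),"plBL":(70,70,75),"plFL":(-70,70,75),"baBL":(85,132,12),"baFL":(-85,132,12),"padL":(-55,55,83),"padR":(-55,-55,83),"poL":(-40,112,92),"poR":(-40,-112,92)}
C.update(padL=np.array([248.6,228.95]),padR=np.array([254.4,194.6]),poL=np.array([237,245.2]),poR=np.array([249.9,174.9]))
def solve(names):
    o=np.array([O[n] for n in names],float); p=np.array([C[n] for n in names],float)
    ok,r,t=cv2.solvePnP(o,p,K,None,flags=cv2.SOLVEPNP_ITERATIVE); return r,t
P=lambda rt,pts:cv2.projectPoints(np.array(pts,float).reshape(-1,3),rt[0],rt[1],K,None)[0][:,0]
if __name__=="__main__":
  A=list(O)
  for names in(A[:6],A[:8],A):
    rt=solve(names); print(len(names)); 
    q=P(rt,[O[n] for n in A]); print({n:(C[n]-q[i]).round(2).tolist() for i,n in enumerate(A)})
    print("ptr L bottom@70",P(rt,[(-55,115,68),(-55,115,72),(-55,117,73),(-55,117,43)]).round(2).tolist())
    def hz(y,row): # height at which row seen
        a,b=P(rt,[(-55,y,70),(-55,y,40)])[:,1]; return 70-30*(row-a)/(b-a)
    print("L nub top",hz(117,260.3),"L clamp top inner",hz(124,261.9),"R face top",hz(-124,181.9),"R face bot",hz(-124,185.5), "L ptr rest-extrap bottom",hz(115,254.74),"d",hz(115,258.7))
    Rm=cv2.Rodrigues(rt[0])[0]; Tw=T[:3,:3]@Rm; print("mount origin world",(T[:3,:3]@rt[1].ravel()/1e3+T[:3,3]).round(4),"tilt",Tw[:,2].round(3),"yaw",np.arctan2(Tw[1,0],Tw[0,0]).round(4))
E
python3 pnp.py
```

```text
pl_right 31 0.12
pl_back 36 0.1
pl_front 40 0.15
pl_left 34 0.04
ba_left 31 0.12
ba_back 29 0.13
ba_front 27 0.13
plBR [200.28 189.3 ]
plFR [260.67 193.03]
plBL [186.06 232.44]
plFL [255.37 237.45]
baBL [173.29 278.7 ]
baFL [259.88 286.18]
left edge plate profile col 205 [200.0, 199.0, 199.0, 199.0, 204.0, 194.0, 150.0, 112.0, 92.0, 79.0, 82.0, 83.0, 83.0, 81.0, 83.0, 82.0] base left col 200 [124.0, 124.0, 124.0, 126.0, 126.0, 127.0, 102.0, 78.0, 68.0, 116.0, 156.0, 162.0, 162.0, 161.0]
pad L col 249 [200.0, 202.0, 191.0, 165.0, 158.0, 162.0, 163.0, 162.0, 160.0, 170.0, 185.0, 160.0, 105.0, 118.0, 129.0, 92.0, 72.0, 76.0]
pad R col 254 [97.0, 79.0, 100.0, 96.0, 132.0, 162.0, 162.0, 161.0, 161.0, 168.0, 194.0, 150.0, 81.0, 143.0, 197.0, 208.0, 204.0]
6
{'plBR': [0.66, -0.05], 'plFR': [-0.99, -0.31], 'plBL': [1.08, -0.65], 'plFL': [-0.28, -0.88], 'baBL': [-0.19, 0.81], 'baFL': [-0.29, 1.02], 'padL': [-0.19, -0.48], 'padR': [0.12, 0.26], 'poL': [-0.28, -1.69], 'poR': [-0.3, -0.31]}
ptr L bottom@70 [[245.34, 257.57], [245.32, 256.11], [245.19, 256.56], [245.36, 267.22]]
L nub top 62.4990
[... 724 characters left out ...]
907966483785 d 64.2871702318064
mount origin world [ 0.6289 -0.0155  0.0057] tilt [0.01 0.   1.  ] yaw -0.0675
10
{'plBR': [0.69, -0.29], 'plFR': [-1.0, -0.27], 'plBL': [1.28, -0.4], 'plFL': [-0.23, -0.34], 'baBL': [-0.01, 0.88], 'baFL': [-0.41, 1.36], 'padL': [-0.11, 0.02], 'padR': [0.14, 0.35], 'poL': [-0.1, -0.95], 'poR': [-0.28, -0.43]}
ptr L bottom@70 [[245.25, 256.95], [245.21, 255.47], [245.08, 255.9], [245.34, 266.76]]
L nub top 60.86379709265942 L clamp top inner 64.27099799689839 R face top 65.50492453449077 R face bot 54.86672024945017 L ptr rest-extrap bottom 74.08170012181976 d 63.08460283617678
mount origin world [ 0.6287 -0.0142  0.0068] tilt [ 0.014 -0.007  1.   ] yaw -0.0672
```

```bash
sed -i 's/(85,132,12)/(85,132,0)/;s/(-85,132,12)/(-85,132,0)/' pnp.py; python3 pnp.py | tail -18
```

```text
left edge plate profile col 205 [200.0, 199.0, 199.0, 199.0, 204.0, 194.0, 150.0, 112.0, 92.0, 79.0, 82.0, 83.0, 83.0, 81.0, 83.0, 82.0] base left col 200 [124.0, 124.0, 124.0, 126.0, 126.0, 127.0, 102.0, 78.0, 68.0, 116.0, 156.0, 162.0, 162.0, 161.0]
pad L col 249 [200.0, 202.0, 191.0, 165.0, 158.0, 162.0, 163.0, 162.0, 160.0, 170.0, 185.0, 160.0, 105.0, 118.0, 129.0, 92.0, 72.0, 76.0]
pad R col 254 [97.0, 79.0, 100.0, 96.0, 132.0, 162.0, 162.0, 161.0, 161.0, 168.0, 194.0, 150.0, 81.0, 143.0, 197.0, 208.0, 204.0]
6
{'plBR': [0.48, 0.3], 'plFR': [-0.19, -0.39], 'plBL': [0.32, 1.01], 'plFL': [0.11, 0.44], 'baBL': [-1.37, -0.65], 'baFL': [0.68, -0.71], 'padL': [0.05, 0.68], 'padR': [0.7, 0.32], 'poL': [-0.48, 0.19], 'poR': [0.26, -0.7]}
ptr L bottom@70 [[245.2, 255.63], [245.21, 254.19], [245.09, 254.61], [245.03, 265.22]]
L nub top 56.91597250318044 L clamp top inner 60.20279813162977 R face top 66.14504484648022 R face bot 55.284404701049056 L ptr rest-extrap bottom 70.49246255798549 d 59.243360560875715
mount origin world [ 0.6317 -0.027  -0.0027] tilt [-0.007 -0.005  1.   ] yaw -0.
[... 474 characters left out ...]
28437988624 d 59.91978688218506
mount origin world [ 0.6315 -0.0272 -0.003 ] tilt [-0.009 -0.003  1.   ] yaw -0.0628
10
{'plBR': [0.25, 0.45], 'plFR': [-0.44, -0.28], 'plBL': [0.34, 0.9], 'plFL': [0.19, 0.24], 'baBL': [-1.4, -0.68], 'baFL': [0.77, -0.9], 'padL': [0.1, 0.51], 'padR': [0.5, 0.4], 'poL': [-0.26, -0.13], 'poR': [-0.03, -0.51]}
ptr L bottom@70 [[245.02, 255.91], [245.02, 254.48], [244.9, 254.9], [244.89, 265.45]]
L nub top 57.65218586046238 L clamp top inner 61.004481075306174 R face top 65.43743845975555 R face bot 54.550938479577226 L ptr rest-extrap bottom 71.30260312955782 d 59.98188014061279
mount origin world [ 0.6312 -0.0271 -0.0024] tilt [-0.004  0.001  1.   ] yaw -0.0656
```

```bash
cat > q.py <<'E'
from pnp import *
for nm in (list(O)[:8],list(O)):
    rt=solve(nm)
    def hz(y,row):
        a,b=P(rt,[(-55,y,70),(-55,y,40)])[:,1]; return 70-30*(row-a)/(b-a)
    print("nubR bottom row187.4 ->z",hz(-117,187.4),"far top edge 179.3@-134",hz(-134,179.3),"L outer top 265.95@134",hz(134,265.95),"cols nub",P(rt,[(-52,-117,58),(-60,-117,58),(-55,-115,72),(-55,-117,63),(-55,-117,57)]).round(2).tolist())
g=np.load("side_a.npy")
print(g[264:276,244:247].mean((1,2)).round().tolist())
for r in range(178,190): print(r,[tuple(g[r,c].round().astype(int).tolist()) for c in range(252,261)])
E
python3 q.py | tail -15
```

```text
nubR bottom row187.4 ->z 55.09057731070845 far top edge 179.3@-134 66.76076652795773 L outer top 265.95@134 60.80525447566909 cols nub [[254.89, 186.39], [258.23, 186.64], [256.2, 182.28], [256.19, 184.81], [256.13, 186.82]]
nubR bottom row187.4 ->z 54.171453574588945 far top edge 179.3@-134 65.77832307858833 L outer top 265.95@134 60.95485377187298 cols nub [[255.04, 186.09], [258.39, 186.33], [256.33, 181.98], [256.33, 184.51], [256.29, 186.51]]
[86.0, 90.0, 74.0, 57.0, 57.0, 55.0, 60.0, 116.0, 130.0, 122.0, 126.0, 102.0]
178 [(163, 148, 119), (185, 172, 141), (181, 172, 155), (183, 174, 156), (193, 181, 152), (182, 168, 137), (180, 164, 132), (182, 166, 134), (180, 164, 131)]
179 [(120, 110, 93), (136, 130, 119), (133, 132, 132), (131, 132, 130), (143, 138, 127), (134, 129, 116), (151, 144, 133), (150, 141, 125), (142, 128, 106)]
180 [(56, 54, 54), (87, 88, 88), (92, 93, 93), (86, 86, 86), (88, 88, 90), (91, 91, 93), (103, 104, 105), (104, 103, 104), (140, 137, 135)]
181 [(55, 51, 49), (77, 74, 74), (83, 82, 82), (89, 87, 87), (88, 86, 86), (89, 87, 87), (90, 88, 88), (72, 72, 72)
[... 432 characters left out ...]
0, 68), (68, 64, 63), (59, 58, 56), (72, 69, 69), (92, 92, 90), (73, 72, 70), (53, 50, 47), (82, 80, 79), (124, 124, 122)]
186 [(87, 87, 84), (102, 101, 99), (103, 102, 98), (102, 102, 102), (92, 91, 91), (70, 68, 67), (69, 68, 67), (90, 89, 88), (89, 89, 90)]
187 [(82, 81, 80), (100, 100, 100), (98, 98, 96), (101, 99, 99), (83, 82, 84), (78, 78, 77), (80, 80, 81), (105, 101, 95), (111, 106, 96)]
188 [(132, 122, 101), (122, 114, 98), (82, 80, 74), (82, 82, 82), (85, 82, 80), (106, 102, 92), (155, 143, 120), (178, 165, 135), (180, 167, 138)]
189 [(169, 155, 124), (171, 156, 124), (111, 103, 87), (81, 80, 81), (127, 119, 105), (171, 159, 131), (198, 182, 149), (208, 192, 156), (202, 187, 152)]
```

The mount pose now agrees across views (PnP on its corners, pads and posts). It also shows a ~2.5 mm loss between TCP travel and pad travel: on the left, about 12.5 mm of TCP travel gave about 15 mm of pointer travel, level with its mark. The right mark comes out about 10–11.5 mm below rest. Moving over the right pad.

Emit:
{"op": "jog_arm", "data": {
  "moves": [
    [0, 0.03, 0.9, 0, -0.12, 0, 0],
    [0, 0, 0.9, 0, 0, 0, 0],
    [0, 0, 0.9, 0, 0, 0, 0],
    [0, 0, 0.9, 0, 0, 0, 0],
    [0, 0, 0.3, 0, 0, 0, 0],
    [0, 0, 0, 0, 0, 0, 0]
  ]
}}

```text
time_s: 13.12
position: [0.569, -0.0732, 0.1224]
ee_rot: [3.135, -0.108, -0.01]
ft_force: [0.5, 0.8, 0.4]
grip_width: 0.0005
```

```bash
python3 goal.py .571 -.077 .1 -.062
```

```text
13.125 pos [ 0.569  -0.0732  0.1224] shift units [0.095 0.141 0.895] turn units [ 0.066  0.086 -0.095] F [0.46 0.82 0.36]
```

Emit:
{"op": "jog_arm", "data": {
  "moves": [
    [0, 0.08, 0.14, 0.3, 0.06, 0.08, -0.09],
    [0, 0, 0, 0.3, 0, 0, 0],
    [0, 0, 0, 0, 0, 0, 0]
  ]
}}

```text
time_s: 13.5
position: [0.5706, -0.0749, 0.1055]
ee_rot: [-3.139, 0.092, 0.002]
ft_force: [0.2, 0.1, 0.1]
grip_width: 0.0003
```

```bash
python3 goal.py .571 -.077 .087 -.062; python3 shot.py r0 4
```

```text
13.5 pos [ 0.5706 -0.0749  0.1055] shift units [0.02  0.083 0.742] turn units [-0.01   0.021  0.047] F [0.15 0.07 0.08]
```

View pics/side_r0.png

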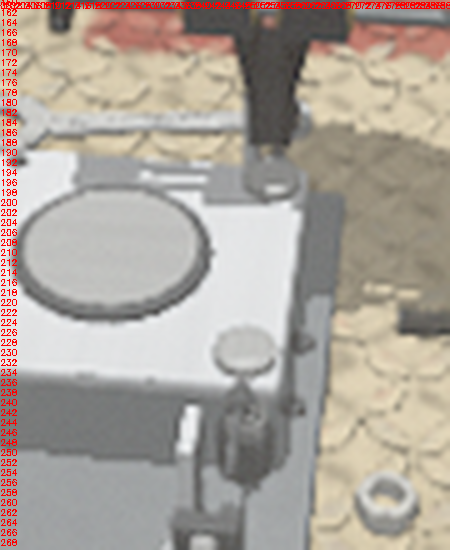

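View pics/top_r0.png

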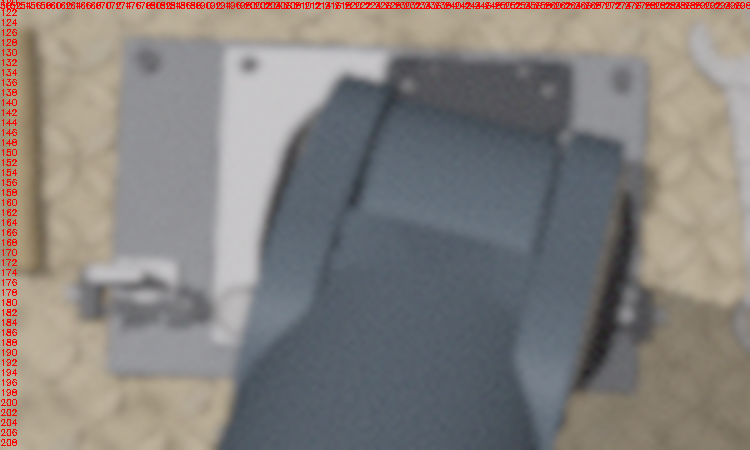

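The finger is centred on the right pad at column ≈254 and hides the right pointer, as expected. I'll use travel, force and plate-corner motion here.

Emit:
{"op": "jog_arm", "data": {
  "moves": [
    [0, 0.02, 0.06, 0.4, 0, 0, 0],
    [0, 0, 0, 0.3, 0, 0, 0],
    [0, 0, 0, 0, 0, 0, 0]
  ]
}}

```text
time_s: 14.28
position: [0.5716, -0.0773, 0.0879]
ee_rot: [-3.14, 0.094, -0.001]
ft_force: [0.7, 0.1, -0.5]
grip_width: 0.0005
```

```bash
python3 goal.py .571 -.077 .083 -.062
```

```text
14.275 pos [ 0.5716 -0.0773  0.0879] shift units [-0.023 -0.011  0.197] turn units [-0.007 -0.006  0.032] F [ 0.75  0.11 -0.51]
```

Emit:
{"op": "jog_arm", "data": {
  "moves": [
    [0, 0, 0, 0.12, 0, 0, 0],
    [0, 0, 0, 0, 0, 0, 0]
  ]
}}

```text
time_s: 14.52
position: [0.5715, -0.0773, 0.0845]
ee_rot: [-3.14, 0.094, -0.0]
ft_force: [0.1, 0.6, -0.5]
grip_width: 0.0004
```

```bash
cat > fr.py <<'E'
from h import *
import sys
# average force over k camera frames (arm holds), save mean picture
k=int(sys.argv[2]); I=[];Fz=[]
for _ in range(k):
    I.append(ctrl.read_camera("side").astype(float)); s=ctrl.get_state(); Fz.append(s["ft_force"])
np.save(f"side_{sys.argv[1]}.npy",np.mean(I,0)); print(s["time_s"],s["position"].round(4),"F",np.mean(Fz,0).round(2))
E
python3 fr.py r1 6
```

```text
14.825 [ 0.5718 -0.0774  0.085 ] F [0.47 0.08 0.12]
```

Emit:
{"op": "jog_arm", "data": {
  "moves": [
    [0, 0, 0, 0.07, 0, 0, 0],
    [0, 0, 0, 0, 0, 0, 0]
  ]
}}

```text
time_s: 15.08
position: [0.5719, -0.0774, 0.0833]
ee_rot: [-3.14, 0.094, -0.002]
ft_force: [-0.4, 0.5, 0.0]
grip_width: 0.0002
```

```bash
python3 fr.py r2 6
```

```text
15.375 [ 0.572  -0.0774  0.0834] F [-0.14  0.27  0.24]
```

Emit:
{"op": "jog_arm", "data": {
  "moves": [
    [0, 0, 0, 0.06, 0, 0, 0],
    [0, 0, 0, 0, 0, 0, 0]
  ]
}}

```text
time_s: 15.62
position: [0.5722, -0.0775, 0.0822]
ee_rot: [-3.14, 0.094, -0.003]
ft_force: [-0.1, 0.3, 2.6]
grip_width: 0.0004
```

```bash
python3 fr.py r3 6
```

```text
15.925 [ 0.5722 -0.0775  0.0822] F [-0.61 -0.13  1.85]
```

Emit:
{"op": "jog_arm", "data": {
  "moves": [
    [0, 0, 0, 0.1, 0, 0, 0],
    [0, 0, 0, 0, 0, 0, 0]
  ]
}}

```text
time_s: 16.18
position: [0.5721, -0.0778, 0.0799]
ee_rot: [-3.14, 0.094, -0.003]
ft_force: [-0.8, 0.5, 4.1]
grip_width: 0.0003
```

```bash
python3 fr.py r4 8
```

```text
16.575 [ 0.5721 -0.0777  0.0799] F [-1.08 -0.2   4.17]
```

The force pattern matches the left side. Next I'll measure real plate movement from the plate-edge shift in the side view, and check the left press retroactively the same way.

```bash
cat > pe.py <<'E'
import sys,io,contextlib
with contextlib.redirect_stdout(io.StringIO()):
    from pnp import *
rt=solve(list(O))
def erow(im,c,r0,r1):
    v=im[r0:r1,c]; g=np.abs(np.diff(v)); k=g.argmax(); lo=max(k-2,0); w=g[lo:k+3]; return r0+.5+((np.arange(lo,lo+len(w)))@w)/w.sum()
def rows(tag,side):
    im=np.load(f"side_{tag}.npy").mean(2)
    return np.array([erow(im,c,*( (228,245) if side>0 else (183,200))) for c in(range(222,241) if side>0 else range(222,245))])
def padtravel(tag,base,side):
    cs=np.array(range(222,241) if side>0 else range(222,245)); d=rows(tag,side)-rows(base,side)
    xs=np.linspace(70,-70,281); q=P(rt,[(x,70*side,75) for x in xs]); x=np.interp(cs,q[:,0],xs)
    sl=(P(rt,[(0,70*side,65)])-P(rt,[(0,70*side,75)]))[0,1]/10
    dist=np.abs((x-55)*55-70*110)/123.
    pad=d/sl*98.4/dist
    return d,pad
for a in sys.argv[1:]:
    t,b,s=a.split(","); d,p=padtravel(t,b,int(s)); print(a,"rows",d.round(2).tolist(),"pad med",np.median(p).round(2),"ptr",(1.5*np.median(p)).round(2),"sd",p.std().round(2))
E
python3 pe.py c,b,1 d,b,1 e,b,1 f,b,1 g,b,1 i,b,1 j,b,1 k,b,1 r1,r0,-1 r2,r0,-1 r3,r2,-1 r4,r2,-1
```

```text
c,b,1 rows [0.13, 0.02, -0.0, 0.69, 0.8, 0.81, -5.25, 0.53, 0.37, 0.62, 0.59, -0.71, -0.58, 0.53, 0.03, -0.04, -0.06, 0.05, 8.65] pad med 0.41 ptr 0.61 sd 6.37
d,b,1 rows [2.43, 2.31, 2.45, 2.3, 1.94, 1.75, -4.27, 1.45, 1.34, 1.63, 3.02, 0.05, 0.09, -7.67, 0.03, -0.05, -0.05, 0.01, 5.0] pad med 4.21 ptr 6.32 sd 7.56
e,b,1 rows [1.82, 1.77, 1.76, 1.75, 1.62, 1.58, -3.34, 2.49, 2.36, 2.63, 2.62, 0.66, 0.14, -7.43, 0.1, -0.01, -0.09, 0.01, 5.37] pad med 4.86 ptr 7.29 sd 7.17
f,b,1 rows [2.96, 2.83, 2.85, 2.76, 2.63, 0.53, -5.82, 4.02, 3.96, 4.22, 4.22, 0.18, 0.72, -6.55, 0.14, -0.02, -0.05, 0.1, 5.49] pad med 7.88 ptr 11.82 sd 8.79
g,b,1 rows [2.84, 2.8, 2.82, 2.71, 0.68, 0.23, -1.71, 4.06, 3.98, 4.22, 4.21, 0.2, 0.67, -6.57, 0.14, -0.0, 0.03, 0.15, 8.63] pad med 2.02 ptr 3.04 sd 8.36
i,b,1 rows [3.37, 3.04, 2.81, 2.73, 2.79, 2.73, -1.72, 4.07, 3.98, 4.16, 4.16, 0.17, 0.73, -6.6, 0.14, 0.06, 0.01, 0.24, 8.84] pad med 8.25 ptr 12.37 sd 8.46
j,b,1 rows [3.45, 2.98, 2.76, 2.79, 2.81, 2.77, -1.75, 4.04, 3.99, 4.17, 4.11, 0.17, 0.69, -6.53, 0.15, 0.04, 0.0, 0.12, 8.87] pad med 8.41 ptr 12.61
[... 260 characters left out ...]
-0.4, -0.54, -5.19, -2.49, -0.68, -0.28, -8.86, -2.91, 0.01, 0.01, 0.41, 0.05] pad med -0.06 ptr -0.08 sd 13.91
r2,r0,-1 rows [-0.04, -0.02, 0.02, 0.02, -0.03, 11.6, 2.45, 2.58, -2.77, -0.05, -0.37, -0.48, -0.54, -5.16, -5.31, 3.1, 3.65, -8.88, -2.93, -0.02, -0.0, 0.4, 0.07] pad med -0.06 ptr -0.1 sd 12.04
r3,r2,-1 rows [0.01, -0.01, -0.04, -0.02, -0.01, 0.02, -0.01, -0.01, -0.21, -0.09, -0.01, 0.02, 0.05, -0.05, -0.02, 0.04, -0.3, 9.67, 0.03, 0.03, 0.01, 0.01, -0.04] pad med -0.03 ptr -0.04 sd 5.92
r4,r2,-1 rows [0.02, -0.02, -0.03, 0.01, -0.02, -0.08, -1.46, -1.63, -0.25, -0.04, 0.05, -2.8, -2.99, 3.91, 3.97, -2.5, -2.57, 9.9, -6.3, 0.02, -0.04, 0.01, -0.04] pad med -0.11 ptr -0.16 sd 8.99
```

Run:
```python
from z import *
a=np.load("side_r2.npy");b=np.load("side_r4.npy")
zoom(a,200,178,72,28,11,"/tmp/a.png",.6);zoom(b,200,178,72,28,11,"/tmp/b.png",.6)
cv2.imwrite("pics/r24.png",np.vstack([cv2.imread("/tmp/a.png"),cv2.imread("/tmp/b.png")])[:, :792])
```

```text
(no output)
```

View pics/r24.png

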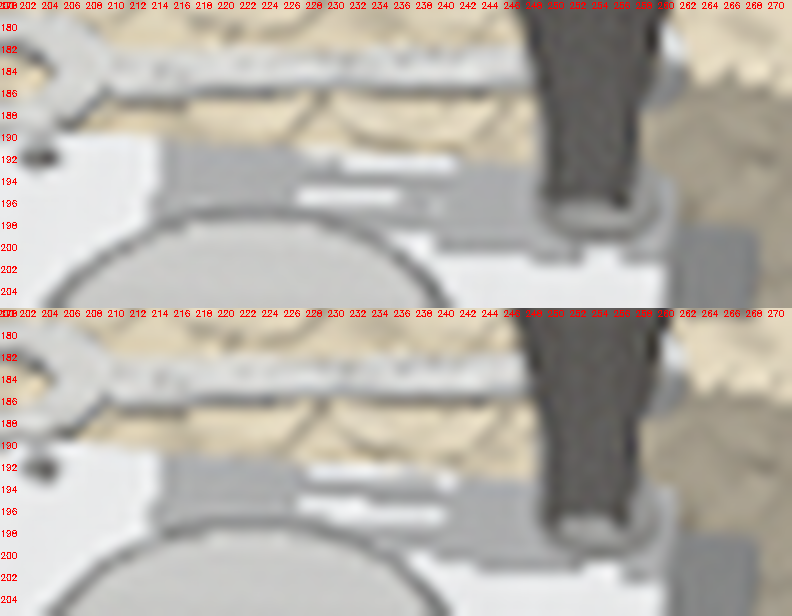

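```bash
cat > pe2.py <<'E'
import sys,io,contextlib
with contextlib.redirect_stdout(io.StringIO()):
    from pnp import *
rt=solve(list(O)); cs=np.arange(214,247)
xs=np.linspace(70,-70,281); q=P(rt,[(x,-70,75) for x in xs]); X=np.interp(cs,q[:,0],xs)
sl=(P(rt,[(-20,-70,65)])-P(rt,[(-20,-70,75)]))[0,1]/10
dist=np.abs((X-55)*55-70*110)/123.
def rows(t):
    im=np.load(f"side_{t}.npy"); s=im[...,0]-im[...,2]; o=[]
    for c in cs:
        v=s[187:202,c]; lo=np.median(v[-6:]); k=int(np.argmax(v<lo+8)); hi=np.median(v[max(0,k-4):max(1,k-1)]); 
        o.append(187+np.clip((v[:k+2]-lo)/(hi-lo),0,1)[max(0,k-3):].sum()+max(0,k-3)-.5 if hi-lo>15 else np.nan)
    return np.array(o)
b=rows("r2"); print("slope",sl)
for t in sys.argv[1:]:
    d=rows(t)-b; p=d/sl*98.4/dist; ok=np.isfinite(p)
    k=(d[ok]@dist[ok])/(dist[ok]@dist[ok])*98.4/sl
    print(t,"pad med",np.nanmedian(p).round(2),"lsq",k.round(2),"ptr",(1.5*np.nanmedian(p)).round(2),"sd",np.nanstd(p).round(2),p[::3].round(1).tolist())
E
python3 pe2.py r0 r1 r3 r4
```

```text
slope 0.34312730392985313
r0 pad med 0.12 lsq 0.37 ptr 0.18 sd 0.66 [-0.3, 0.0, -0.1, 0.2, 0.1, 0.1, 1.1, 2.0, 0.1, -0.1, 0.0]
r1 pad med 0.03 lsq 0.07 ptr 0.04 sd 0.22 [0.1, -0.1, 0.0, 0.0, 0.1, 0.0, 1.0, 0.1, 0.0, -0.1, -0.0]
r3 pad med 0.03 lsq 0.07 ptr 0.04 sd 0.22 [0.0, -0.1, 0.2, 0.0, 0.7, -0.0, -0.0, 0.2, -0.0, -0.2, 0.1]
r4 pad med 1.8 lsq 1.88 ptr 2.7 sd 0.67 [2.4, 0.9, 1.0, 0.9, 2.5, 1.8, 1.7, 3.1, 1.9, 3.5, 2.2]
```

That colour-edge measure works: no movement before contact, and 1.8 mm of pad travel at TCP 0.0799. The target is about 7.2 mm.

Emit:
{"op": "jog_arm", "data": {
  "moves": [
    [0, 0, 0, 0.1, 0, 0, 0],
    [0, 0, 0, 0.08, 0, 0, 0],
    [0, 0, 0, 0, 0, 0, 0]
  ]
}}

```text
time_s: 16.95
position: [0.572, -0.0781, 0.0755]
ee_rot: [-3.14, 0.095, -0.003]
ft_force: [-2.0, -0.5, 6.0]
grip_width: 0.0007
```

```bash
python3 fr.py r5 6; python3 pe2.py r4 r5;python3 - <<'E'
from z import *
b=np.load("side_r5.npy")
zoom(b,236,168,36,36,16,"pics/r5.png",.5)
E
```

```text
17.25 [ 0.572  -0.0781  0.0756] F [-2.   -0.4   5.98]
slope 0.34312730392985313
r4 pad med 1.8 lsq 1.88 ptr 2.7 sd 0.67 [2.4, 0.9, 1.0, 0.9, 2.5, 1.8, 1.7, 3.1, 1.9, 3.5, 2.2]
r5 pad med 5.68 lsq 5.8 ptr 8.52 sd 0.63 [5.3, 5.9, 5.1, 4.7, 6.9, 5.2, 5.6, 6.8, 5.6, 6.9, 5.6]
```

View pics/r5.png

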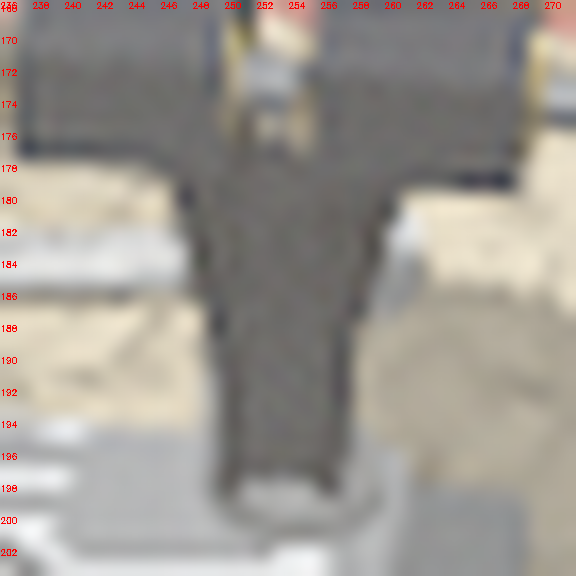

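The pad is down 5.7 mm (pointer 8.6 mm). My best estimate of the right mark is 11 mm below rest, so about 1.6 mm more.

Emit:
{"op": "jog_arm", "data": {
  "moves": [
    [0, -0.02, -0.02, 0.075, 0, 0, 0]
  ]
}}

```text
time_s: 17.38
position: [0.5718, -0.0779, 0.0741]
ee_rot: [-3.14, 0.095, -0.004]
ft_force: [-1.1, -1.3, 7.5]
grip_width: 0.0005
```

```bash
python3 fr.py r6 8; python3 pe2.py r5 r6
```

```text
17.775 [ 0.5718 -0.0779  0.0741] F [-1.76 -0.78  6.85]
slope 0.34312730392985313
r5 pad med 5.68 lsq 5.8 ptr 8.52 sd 0.63 [5.3, 5.9, 5.1, 4.7, 6.9, 5.2, 5.6, 6.8, 5.6, 6.9, 5.6]
r6 pad med 7.05 lsq 7.07 ptr 10.57 sd 0.71 [6.7, 7.2, 5.8, 7.7, 7.5, 6.7, 7.4, 7.3, 6.2, 8.0, 7.0]
```

Emit:
{"op": "jog_arm", "data": {
  "moves": [
    [0, 0, 0, 0.018, 0, 0, 0]
  ]
}}

```text
time_s: 17.9
position: [0.572, -0.0782, 0.0739]
ee_rot: [3.14, -0.095, 0.005]
ft_force: [-2.2, -0.9, 7.1]
grip_width: 0.0007
```

```bash
python3 fr.py r7 12; python3 fr.py r8 14; python3 pe2.py r7 r8
```

```text
18.5 [ 0.5719 -0.0781  0.0739] F [-2.25 -0.45  6.84]
19.2 [ 0.5719 -0.0781  0.0739] F [-2.04 -0.57  6.68]
slope 0.34312730392985313
r7 pad med 7.17 lsq 7.15 ptr 10.75 sd 0.73 [6.2, 7.2, 5.9, 7.7, 7.5, 6.8, 7.2, 7.2, 6.5, 8.6, 7.3]
r8 pad med 7.18 lsq 7.12 ptr 10.77 sd 0.75 [6.2, 7.2, 5.9, 7.7, 7.5, 6.8, 7.2, 7.2, 6.5, 8.6, 7.2]
```

Emit:
{"op": "jog_arm", "data": {
  "moves": [
    [0, 0, 0, 0.03, 0, 0, 0]
  ]
}}

```text
time_s: 19.32
position: [0.572, -0.0783, 0.0734]
ee_rot: [3.14, -0.095, 0.005]
ft_force: [-2.6, -0.4, 7.7]
grip_width: 0.0004
```

```bash
python3 fr.py r9 24; python3 pe2.py r9
```

```text
20.525 [ 0.572  -0.0782  0.0734] F [-2.34 -0.37  6.74]
slope 0.34312730392985313
r9 pad med 7.56 lsq 7.56 ptr 11.33 sd 0.66 [7.0, 7.6, 6.3, 7.7, 8.0, 7.7, 8.1, 7.7, 7.0, 9.0, 7.1]
```

Emit:
{"op": "jog_arm", "data": {
  "moves": [
    [0, 0, 0, -0.3, 0, 0, 0],
    [0, 0, 0, -0.5, 0, 0, 0],
    [0, 0, 0, -0.8, 0, 0, 0],
    [0, 0, 0, -1, 0, 0, 0],
    [0, 0, 0, -1, 0, 0, 0],
    [0, -0.5, -0.5, -1, 0, 0, 0],
    [0, -0.5, -0.8, -1, 0, 0, 0],
    [0, 0, -1, -0.5, 0, 0, 0],
    [0, 0, -1, 0, 0, 0, 0],
    [0, 0, 0, 0, 0, 0, 0]
  ]
}}

```text
time_s: 21.78
position: [0.5504, 0.0082, 0.2324]
ee_rot: [3.14, -0.096, 0.007]
ft_force: [0.6, 0.1, -0.1]
grip_width: 0.0006
```

```bash
python3 fr.py s1 16
python3 - <<'E'
from z import *
im=np.load("side_s1.npy"); a=np.load("side_a.npy")
zoom(im,160,160,140,115,5,"pics/s1.png",.8)
d=np.abs(im-a)*2; zoom(d,160,160,140,115,5,"pics/s1d.png",1)
zoom(im,244,168,22,26,22,"pics/s1R.png",.5)
E
```

```text
22.575 [0.5505 0.0061 0.2322] F [-0.12 -0.2  -0.14]
```

View pics/s1.png

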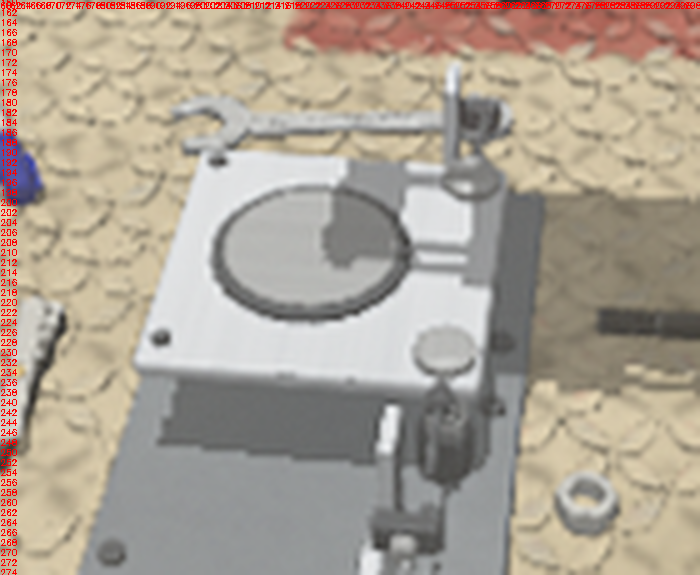

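View pics/s1d.png

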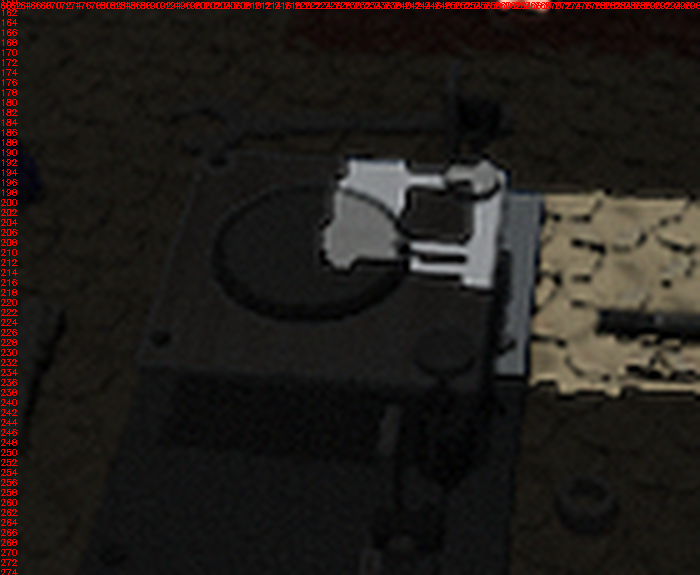

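View pics/s1R.png

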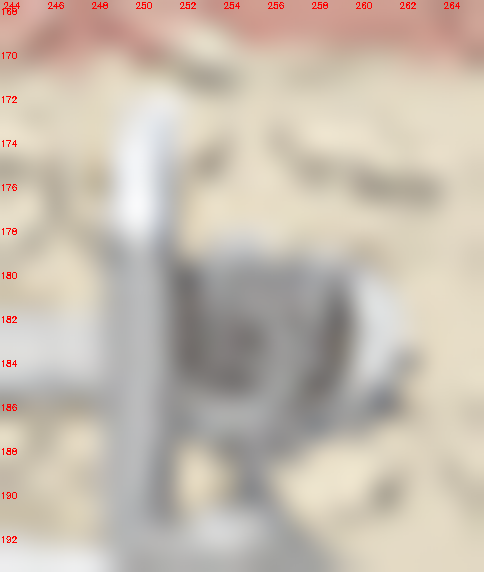

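Both corners are back at rest. The difference from the first picture is only the arm's shadow, and the posts, tabs, nut, bolt and spanner have not moved. The right tab's end face, at rows ≈184.9–187.1, puts that mark about 11 mm below rest, which matches the depth I held. Handing in.

```bash
python3 -c "
from plant import ctrl
s=ctrl.get_state(); print(s['time_s'],s['position'],s['ft_force']); print(ctrl.finish_job())"
```

```text
22.575 [0.55047555 0.00610059 0.23221052] [-0.30259852 -1.00807891  0.45512589]
the job is handed in; nothing more can be done
None
```

I pressed and released both corners, left first and then right, and handed the job in at 22.6 s. The right corner's level was worked out rather than seen.

- **Left corner:** I pressed until the pointer's end face lined up with the tab edge in the side view, about 15 mm of pointer travel at about 8 N. It held still there for about 1.5 s. A first hold crept up by about 2 mm of pad travel, so I lowered it again before the pause. Afterwards the pictures showed it fully back.
- **Right corner:** The finger hid the pointer and tab. I estimated the mark at about 11 mm below rest, give or take 1.5 mm, from the unobstructed picture. I measured the press from how far the plate's edge moved. It held for 1.3 s at 10.8 mm and 1.2 s at 11.3 mm, at about 6.8 N, then released.

**Last checks:**
- **Force and clearance:** Force readings were near zero, with the arm about 15 cm above the plate.
- **Nothing moved:** The last side view differs from the first only by the arm's shadow. The mount, tabs and the nearby parts I could see had not moved. I did not check the drift and feeler gauge separately at the end.

**Disagreements:**
- **Left mark:** Early estimates ranged from 15 to 19 mm because arm travel overstates pad travel by about 2 to 2.5 mm. I trusted the direct view of the pointer against the tab.
- **Right mark:** Different features gave about 10 to 13 mm, so its level is less certain than the left's.

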